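Pack the checking kit in layers

ROBOT

A 7-joint arm with a two-finger parallel gripper is mounted at the origin on a cart in front of the work surface, level with it; the furniture and walls round the work are solid. World frame = base frame: x ahead of the robot, y to its left, z up, the work surface at z = 0. Lengths are in m, angles in rad, forces in N, time in s.
With the tool pointing down it reaches from about 0.4 to 0.875 m from the base axis. Payload 19.3 kg.
Tool frame: the origin (TCP) lies at the very end of the fingers, on their centre line; the grasp point (between the pads) lies 19 mm behind it; z points along the fingers, y is the direction in which the jaws open and shut (so a half turn about z gives the same grasp; the last joint's range is limited). The gripper opens to 85 mm and grips with 20 to 120 N. Pads are 22 mm wide; open, the fingers measure 114 mm over their backs; the gripper's body (76 mm by 85 mm) begins 54 mm behind the grasp point. The pads swing forward as they close: fully open they stand 13 mm farther back than shut.
Start: joints at [1.162, 0.521, -0.036, 1.599, 0.021, 1.021, -0.113], TCP at [0.208, -0.589, 0.231] pointing down, gripper open.
Joint ranges: [-2.91, 2.91], [-0.3, 2.13], [-1.5, 1.42], [0.17, 2.43], [-1.26, 4.41], [0.16, 1.93], [-2.52, 2.52]. Speed limits (rad/s): [1.89, 1.89, 2.39, 2.39, 3.01, 3.01, 3.01].

INTERFACE

Orientations are given as [roll, pitch, yaw] about the fixed x, y, z axes, in that order (R = Rz(yaw) Ry(pitch) Rx(roll)).
In Python, from workcell import bot gives the robot as it stands. The module is installed in compiled form; this text tells all that it offers.
- The arm moves only by the shell command python3 -m inch 'ROWS' [FORCE]. ROWS is JSON, a list of rows, each an object of numbers: "dx", "dy", "dz": the shift along the tool's x, y, z in mm; "rx", "ry", "rz": the turn, a rotation vector about the tool's x, y, z in rad; "hand": the closure, from -1 (fully open) to 1 (shut), so that 0 is half open. In form: [{"dx": .., "dy": .., "dz": .., "rx": .., "ry": .., "rz": .., "hand": ..}, ...]. A call has 1 to 10 rows; each row shifts and turns the commanded pose from where the row before left it, along the tool's axes as they then stand; what a row does not reach is not made up. A row lasts 1/10 s, in which the tool goes at most 50 mm and 8.59 degrees, less where a joint would pass 70% of its speed; a pose out of reach is approached as far as the arm can. A call with a gripper value outside its range is refused whole. The fingers move at their own pace and stop on an object; FORCE is the grip in N (left out, the last holds). Time passes only in rows, so rows that do not move let the fingers close. It gives the time, the measured TCP pose, the force and the opening at its end, in the units of the state.
- bot.observe(): the state, without advancing time (a new reading comes with each control period).
- bot.grab_frame(name): name is "side" or "top"; returns (picture, depth): 420x560x3 uint8, red, green, blue; 420x560 float32, m along the optical axis (not along the pixel's ray), 0 where there is no reading.
- bot.get_calibration(name): a dict with "vertical_fov" (degrees; the focal length in pixels is half the picture's height over the tangent of half this angle, whatever the lens; pixels are square), "cx", "cy" (the principal point, pixels), "origin" and "orientation" of the camera in the world. Camera axes: x right, y down, z forward; pixel columns grow to the right and rows downward; lengths in m; the calibration is good to about 2 mm. A picture is of the moment at which its call begins. get_calibration takes no time and is no camera call.
- bot.job_done(): hands the job in, once; it reports no verdict.
Trained networks look in the newest picture that a camera, given by its name, has taken for a name from the list of things; names that differ only in an ending like _2 or _b are one class to them, and where a whole thing is asked for, a point or a joint stands for the part that bears it (a point fixed in the world has none). Each returns a list of dicts, best first, with "score" (0 to 1); they miss things now and then, are a little off and sometimes report something else, mostly with a low value. They report only what shows in the picture. A call takes as long as a camera call.
- bot.trace(camera, target): "region" (420x560 bool, what is visible of it) and "box" ([left, top, right, bottom] in pixels, round what is visible of it).
- bot.tip_of(camera, target): "centre" ([row, column] in pixels: a listed point, or the origin of a listed thing).
The state is a dict: "clock": time; "qpos": joint angles; "qd": joint speeds; "joint_efforts": joint torques, N m; "position": TCP position; "tool_rot": TCP orientation; "force": force on the tool from outside, world axes, zero at the start; "moment": the same for the moment, N m; "grip_width": finger opening in m.
Only numpy, scipy, OpenCV 4.12 (cv2) and the standard library are available. Lean on these libraries where they do the work, as an engineer would, in place of code of your own. Each camera call takes 0.05 s, during which the arm holds its last target.

TASK

Pack the checking kit into its open grey case, the one with four shallow bays: first lay every steel setting disc on the bench flat in a bay of its own on the case floor (any bay), then put the plywood cover plate over them so that it sits level on the ledges inside the case. On top of the cover lay the straightedge, grip rib up, in the middle of the tall back wall with its long edge flush against that wall, and lay the brush flat along the cover on the other side of the handle, roughly centred and parallel with the case. There are two to four discs; leave the loupe, pot and screwdriver where they are.

Things in the scene. Friction and masses are not known exactly. Their poses are not given: they have to be found in the camera images.
- kit_case: open shallow grey plastic case, fixed to the bench, 140 (x) x 222 (y) mm outside, walls 5 mm thick. Origin under its centre at bench height; +x points to its tall back wall, away from the robot; y along its length. Floor top 5 mm up; front and end walls 21 mm high, back wall 27 mm. Inside x -65..65, y -106..106 mm. Four square bays in a row along y, 46 mm pitch, between ribs 2.5 mm high
- seat (a point): middle of the case at the height of its two end ledges, 15 mm above the bench; ledges 14 mm wide run along both end walls. The seated cover's underside is here, its top 21 mm above the bench, level with the front and end walls
- back_wall (a point): middle of the back wall's inner face, at the height of the seated cover's top: case x = 65, y = 0, z = 21 mm; the wall stands 6 mm higher
- bay0 (a point): centre of bay 0 on the case floor, 5 mm above the bench; 44 mm wide (y) and 46 mm (x) between its ribs (bay 0 is at the case's +y end)
- bay1 (a point): centre of bay 1 on the case floor, 5 mm above the bench; 44 mm wide (y) and 46 mm (x) between its ribs (bay 0 is at the case's +y end)
- bay2 (a point): centre of bay 2 on the case floor, 5 mm above the bench; 44 mm wide (y) and 46 mm (x) between its ribs (bay 0 is at the case's +y end)
- bay3 (a point): centre of bay 3 on the case floor, 5 mm above the bench; 44 mm wide (y) and 46 mm (x) between its ribs (bay 0 is at the case's +y end)
- disc0: flat dark steel setting disc, 40 mm across, 8 mm thick, 80 g, lying flat on the bench; origin at its centre, 4 mm above its underside, z its axis. May be absent
- disc1: flat dark steel setting disc, 40 mm across, 8 mm thick, 80 g, lying flat on the bench; origin at its centre, 4 mm above its underside, z its axis. May be absent
- disc2: flat dark steel setting disc, 40 mm across, 8 mm thick, 80 g, lying flat on the bench; origin at its centre, 4 mm above its underside, z its axis. May be absent
- disc3: flat dark steel setting disc, 40 mm across, 8 mm thick, 80 g, lying flat on the bench; origin at its centre, 4 mm above its underside, z its axis. May be absent
- cover: flat plywood cover plate, 122 (x) x 204 (y) x 6 mm, 220 g, lying on the bench; origin at the centre of its underside, z up. In its middle stands a dark steel bar handle 12 mm thick (x), 44 mm long (y), from 6 to 28 mm above the underside. Goes into the case with its length along the case's, with 4 mm of play all round; either way round
- straightedge: dark steel straightedge, 30 (x) x 180 (y) x 5 mm, 140 g, with a raised aluminium grip rib along its middle: 10 mm thick (x), 120 mm long (y), from 5 to 17 mm above the underside. Origin at the centre of its underside, z up, y along its length; the same either way round
- brush: slim black-handled brush lying flat, 17 (x) x 150 (y) x 8 mm, 15 g, y along its length; origin at the centre of its underside
- loupe: black eye loupe, 35 mm wide, 27 mm tall; bystander
- pot_a: small round pot with a blue lid, 52 mm wide, 50 mm tall; bystander
- screwdriver_0: precision screwdriver, 8 x 95 x 9 mm, y along its length; bystander

How it is judged:
On the way, in this order (a step that is already met when the one before it is completed fails the run):
1. every disc lies flat in a bay of its own on the case floor ((horizontal distance between disc0 and bay0 below 0.006 m or horizontal distance between disc0 and bay1 below 0.006 m or horizontal distance between disc0 and bay2 below 0.006 m or horizontal distance between disc0 and bay3 below 0.006 m) and z of disc0 in the frame of kit_case between 0.007 and 0.0108 m and angle between the z axis of each of disc0, disc1, disc2, disc3 and the z axis of kit_case, either way round below 0.06 rad and (horizontal distance between disc1 and bay0 below 0.006 m or horizontal distance between disc1 and bay1 below 0.006 m or horizontal distance between disc1 and bay2 below 0.006 m or horizontal distance between disc1 and bay3 below 0.006 m) and z of disc1 in the frame of kit_case between 0.007 and 0.0108 m and (horizontal distance between disc2 and bay0 below 0.006 m or horizontal distance between disc2 and bay1 below 0.006 m or horizontal distance between disc2 and bay2 below 0.006 m or horizontal distance between disc2 and bay3 below 0.006 m) and z of disc2 in the frame of kit_case between 0.007 and 0.0108 m and (horizontal distance between disc3 and bay0 below 0.006 m or horizontal distance between disc3 and bay1 below 0.006 m or horizontal distance between disc3 and bay2 below 0.006 m or horizontal distance between disc3 and bay3 below 0.006 m) and z of disc3 in the frame of kit_case between 0.007 and 0.0108 m), for 0.3 s.
2. the cover sits level on the ledges over the discs (all of step 1 and horizontal distance between cover and kit_case below 0.009 m and z of cover in the frame of kit_case between 0.013 and 0.017 m and angle between cover's own z axis and vertical below 0.025 rad and angle between the y axis of cover and the y axis of kit_case, either way round below 0.1 rad), for 0.3 s.
At the end, for the whole second after the job is handed in: Each disc flat in its own bay (6 mm); cover level on the ledges (9 mm); straightedge flat on it, rib up, within 2.5 mm of the back wall, parallel within 0.025 rad, centred within 18 mm; brush flat on the other side of the handle, within 35 mm of the middle lengthwise, parallel within 0.2 rad (all of step 2 and x of straightedge in the frame of kit_case between 0.0475 and 0.052 m and y of straightedge in the frame of kit_case between -0.018 and 0.018 m and z of straightedge in the frame of kit_case between 0.019 and 0.0235 m and angle between the y axis of straightedge and the y axis of kit_case, either way round below 0.025 rad and angle between straightedge's own z axis and vertical below 0.035 rad and x of brush in the frame of kit_case between -0.056 and -0.012 m and y of brush in the frame of kit_case between -0.035 and 0.035 m and z of brush in the frame of kit_case between 0.018 and 0.0245 m and angle between the y axis of brush and the y axis of kit_case, either way round below 0.2 rad and angle between brush's own y axis and vertical between 1.5 and 1.64 rad and linear speed of each of cover, straightedge, brush below 0.02 m/s); the robot touches nothing.
It fails at once if a bystander (loupe, pot or screwdriver) is moved more than 4 cm (distance of any of loupe, pot_a, screwdriver_0 from where it was at the start of the episode above 0.04 m).
Of disc0, disc1, disc2, disc3 only 2 to 4 are there at a start; the rules pass over those that are not, and their reading is None.
At some moment in a run one of straightedge, brush may be knocked a few centimetres aside while the robot is not near it.
Once in a run the grip may slacken for a moment while it holds something.
It also fails if it takes over 210 s, if anything falls off the work surface, if the arm or the gripper's body presses on something with over 40 N, if the wrist force passes 120 N, or if a joint passes its speed limit or range.

## Working session

There is one attempt and no reset: what is moved stays moved. The work goes in short steps, Python scripts to look and compute and a shell command to move; the robot and the scene stay as the last step left them, time stands still between calls to the robot, and variables do not carry over. Pictures are saved under pics/ and viewed, and the job is handed in when it is done.

```bash
mkdir -p pics; ls; cat > h.py <<'E'
import numpy as np, cv2
from workcell import bot
from scipy.spatial.transform import Rotation as R
def cal(n):
    c=bot.get_calibration(n); return c
E
python3 - <<'E'
from h import *
s=bot.observe(); print({k:np.round(v,3).tolist() for k,v in s.items()})
for n in ['top','side']:
    print(bot.get_calibration(n))
    p,d=bot.grab_frame(n); cv2.imwrite(f'pics/{n}0.png',p[:,:,::-1]); np.save(f'pics/{n}0d.npy',d)
E
```

```text
pics
{'clock': 0.0, 'qpos': [1.162, 0.522, -0.036, 1.6, 0.021, 1.021, -0.113], 'qd': [-0.001, 0.001, 0.001, 0.0, 0.001, -0.0, 0.0], 'joint_efforts': [0.0, -92.71, 1.98, -36.992, 0.018, 0.008, -0.0], 'position': [0.208, -0.589, 0.231], 'tool_rot': [-3.14, 0.0, 0.339], 'force': [-0.624, -0.006, 0.409], 'moment': [-0.031, 0.017, -0.012], 'grip_width': 0.085}
{'vertical_fov': 44.925389202511454, 'cx': 273.06489463890443, 'cy': 204.8951905738674, 'origin': array([ 0.44114919, -0.00962193,  1.33373651]), 'orientation': array([-3.04390572,  0.01056882, -1.59691234])}
{'vertical_fov': 51.733225740476456, 'cx': 275.66862224822927, 'cy': 208.29703428506107, 'origin': array([0.34030111, 0.90607708, 0.59968625]), 'orientation': array([-2.09731389,  0.01485971, -2.9288762 ])}
```

View pics/top0.png

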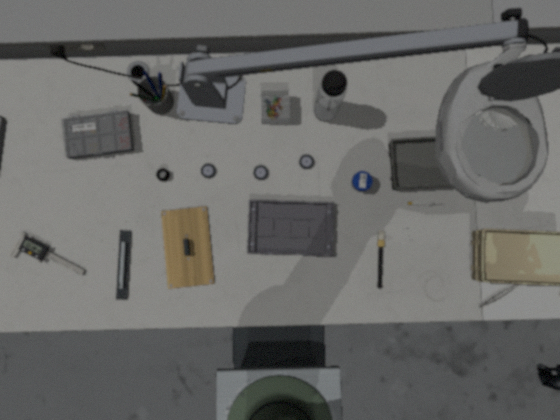

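View pics/side0.png

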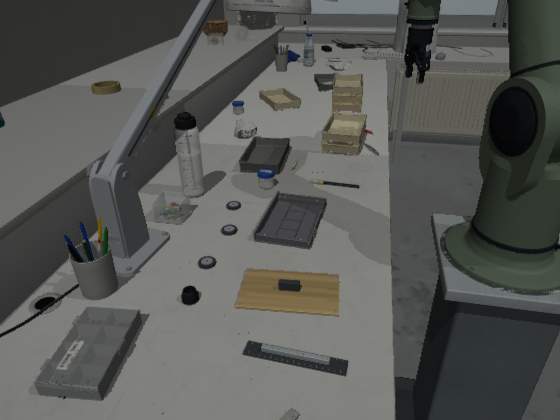

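The top view shows the case at (292,228), three discs at (208,171), (261,172) and (307,162), and the loupe at (163,174). The cover is at (188,247), the straightedge at (123,264), the brush at (380,262) and the pot at (362,181). A lamp boom crosses above y≈60.

```bash
cat >> h.py <<'E'
def K(n):
    c=bot.get_calibration(n); f=210/np.tan(np.radians(c['vertical_fov']/2)); 
    return f,c['cx'],c['cy'],np.array(c['origin']),R.from_euler('xyz',c['orientation']).as_matrix()
def ray(n,rc,z):   # rc array (N,2) row,col -> world at plane z
    f,cx,cy,o,M=K(n); rc=np.atleast_2d(np.asarray(rc,float))
    v=np.c_[(rc[:,1]-cx)/f,(rc[:,0]-cy)/f,np.ones(len(rc))]@M.T
    return o+v*((z-o[2])/v[:,2])[:,None]
def cloud(n,d):
    f,cx,cy,o,M=K(n); r,c=np.mgrid[:420,:560]
    return o+(np.stack([(c-cx)/f*d,(r-cy)/f*d,d],-1))@M.T
def proj(n,P):
    f,cx,cy,o,M=K(n); q=(np.atleast_2d(P)-o)@M; return np.c_[cy+f*q[:,1]/q[:,2],cx+f*q[:,0]/q[:,2]]
def rect(n,reg,z):
    cs,_=cv2.findContours(reg.astype(np.uint8),cv2.RETR_EXTERNAL,cv2.CHAIN_APPROX_NONE)
    c=max(cs,key=cv2.contourArea)[:,0,:]
    w=ray(n,c[:,::-1],z)[:,:2]
    (x,y),(a,b),an=cv2.minAreaRect((w*1000).astype(np.float32))
    if a>b: an+=90;a,b=b,a   # b is long; an+90 = long dir
    L=(an+90)%180
    return np.round([x,y,a,b,L],1)
Z=dict(kit_case=.021,disc0=.008,cover=.006,straightedge=.005,brush=.006,loupe=.027,pot_a=.05,screwdriver_0=.009)
E
python3 - <<'E'
from h import *
for n in ['top','side']:
    p,d=bot.grab_frame(n); C=cloud(n,d); np.save(f'pics/{n}C.npy',C)
    for t in Z:
        for r in bot.trace(n,t)[:5]:
            if r['score']<.3: continue
            print(n,t,round(r['score'],2),np.round(r['box']).tolist(),rect(n,r['region'],Z[t]), 'z',np.round(np.median(C[r['region']],0)*1000,1))
    for t in ['kit_case','seat','back_wall','bay0','bay1','bay2','bay3','cover','straightedge','brush','disc0']:
        z=dict(kit_case=0,seat=.015,back_wall=.021,cover=0,straightedge=0,brush=0,disc0=.004).get(t,.005)
        print(n,t,[(round(r['score'],2),np.round(r['centre']).tolist(),np.round(ray(n,r['centre'],z)[0]*1000,1).tolist()) for r in bot.tip_of(n,t)[:4]])
E
```

```text
top disc0 0.69 [300.0, 154.0, 314.0, 170.0] [684.9 -89.7  39.4  41.6 133.6] z [685.2 -89.7   7.3]
top disc0 0.63 [254.0, 168.0, 273.0, 179.0] [659.5  29.3  37.4  39.7  88.4] z [659.3  30.6   8.2]
top disc0 0.62 [202.0, 162.0, 216.0, 175.0] [668.8 170.6  37.5  37.9  44.1] z [668.5 170.4   8. ]
top cover 0.64 [160.0, 208.0, 212.0, 286.0] [470.  226.9 122.7 206.2   4.9] z [468.1 226.1   5.8]
top straightedge 0.8 [115.0, 230.0, 130.0, 297.0] [429.3 394.6  32.1 179.2 177.4] z [429.8 392.7   5.6]
top brush 0.67 [376.0, 228.0, 385.0, 286.0] [ 424.7 -275.2   15.6  147.3  177.3] z [ 433.4 -273.6    7. ]
top pot_a 0.74 [351.0, 173.0, 372.0, 192.0] [ 621.7 -225.4   48.5   54.7  133.2] z [ 622.  -225.7   49. ]
top screwdriver_0 0.61 [408.0, 201.0, 433.0, 206.0] [ 567.1 -384.4    7.9   65.1   88.4] z [ 566.2 -385.6    6.5]
top kit_case [(0.81, [227.0, 290.0], [513.2, -41.6, 0.0]), (0.71, [200.0, 291.0], [582.5, -47.4, 0.0])]
top seat [(0.63, [226.0, 290.0], [515.3, -40.8, 15.0])]
top back_wall [(0.84, [203.0, 292.0], [573.8, -47.6, 21.0]), (0.43, [226.0, 290.0], [512.8, -41.2, 21.0])]
top bay0 [(
[... 2466 characters left out ...]
7, 5.0]), (0.98, [209.0, 297.0], [506.7, -98.3, 5.0]), (0.86, [234.0, 283.0], [521.0, 26.1, 5.0]), (0.56, [218.0, 292.0], [510.7, -50.4, 5.0])]
side bay3 [(0.98, [222.0, 290.0], [513.1, -28.7, 5.0]), (0.98, [209.0, 297.0], [506.7, -98.3, 5.0]), (0.86, [234.0, 283.0], [521.0, 26.1, 5.0]), (0.56, [218.0, 292.0], [510.7, -50.4, 5.0])]
side cover [(0.64, [290.0, 290.0], [467.2, 224.4, 0.0])]
side straightedge [(0.57, [358.0, 294.0], [427.9, 395.8, 0.0]), (0.4, [232.0, 282.0], [526.2, 14.8, 0.0])]
side brush [(0.7, [186.0, 329.0], [437.3, -264.5, 0.0])]
side disc0 [(0.68, [230.0, 233.0], [648.0, 31.8, 4.0]), (0.65, [263.0, 209.0], [661.5, 173.2, 4.0]), (0.59, [206.0, 233.0], [683.0, -83.9, 4.0])]
```

```bash
python3 - <<'E'
from h import *
p,d=bot.grab_frame('top'); C=cloud('top',d)
m=(C[...,2]>.014)&(C[...,2]<.035)&(abs(C[...,0]-.512)<.1)&(abs(C[...,1]+.04)<.14)
pts=C[m][:,:2]
print(len(pts), cv2.minAreaRect((pts*1000).astype(np.float32)))
bk=(C[...,2]>.024)&m; q=C[bk]; print('back',len(q),np.polyfit(q[:,1],q[:,0],1),q.mean(0))
# grey classification
for n in ['top']:
  hsv=cv2.cvtColor(p,cv2.COLOR_RGB2HSV); g=(hsv[...,2]<95)
  reg=np.zeros_like(g); reg[190:265,235:345]=g[190:265,235:345]
  num,lab,st,_=cv2.connectedComponentsWithStats(reg.astype(np.uint8)); i=1+np.argmax(st[1:,4]); print(st[i],rect(n,lab==i,.021))
# tall stuff
T=C[(C[...,2]>.1)&(C[...,0]<.85)&(C[...,0]>.3)]
for y in np.arange(-.6,.5,.1):
  t=T[abs(T[:,1]-y)<.05]
  if len(t): print(round(y,2),'x',t[:,0].min().round(3),'zmin',t[:,2].min().round(3),'zmax',t[:,2].max().round(3))
crop=cv2.resize(p[140:320,90:450],None,fx=2.2,fy=2.2,interpolation=cv2.INTER_CUBIC); crop=np.clip(crop*1.8,0,255).astype(np.uint8)
cv2.imwrite('pics/c1.png',crop[:,:,::-1])
E
```

```text
914 ((511.0088195800781, -43.20610046386719), (222.37451171875, 141.2041778564453), 86.64944458007812)
back 188 [0.0785629  0.56072348] [ 0.55726583 -0.04401114  0.02691481]
[ 247  199   92   59 4867] [509.8 -47.4 145.1 232.6  85.8]
-0.5 x 0.565 zmin 0.495 zmax 0.529
-0.4 x 0.521 zmin 0.465 zmax 0.684
-0.3 x 0.525 zmin 0.422 zmax 0.661
-0.2 x 0.791 zmin 0.1 zmax 0.459
-0.1 x 0.79 zmin 0.101 zmax 0.407
-0.0 x 0.441 zmin 0.248 zmax 1.334
0.1 x 0.833 zmin 0.1 zmax 0.294
0.2 x 0.828 zmin 0.1 zmax 0.234
0.3 x 0.822 zmin 0.1 zmax 0.153
```

View pics/c1.png

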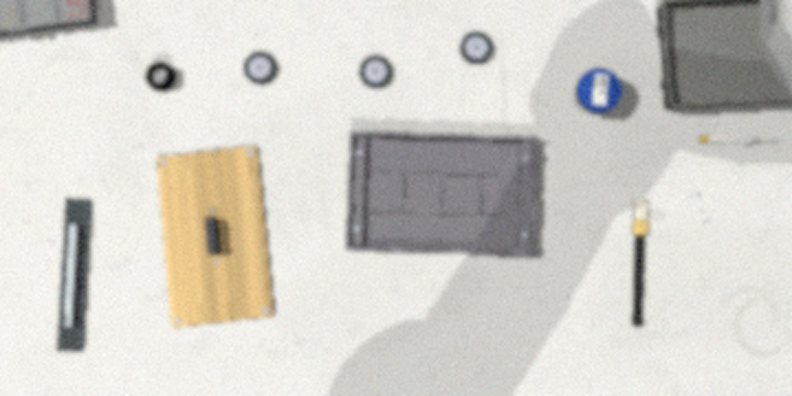

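The brightened crop matches the network's poses. All four bays show in the case, and the cover, straightedge and brush lie with their lengths roughly along world x. Next I'll refine the case pose with an edge fit.

```bash
cat >> h.py <<'E'
from scipy.optimize import minimize
from scipy.ndimage import map_coordinates, gaussian_filter
def edgefit(n,img,segs,x0,rng=(6,6,.05),w=None):
    """segs: list of ((x,y,z),(x,y,z)) in object frame (mm). x0=(x mm,y mm,yaw). Maximise |grad| along projected edges."""
    g=gaussian_filter(img.mean(-1).astype(float),.8); gy,gx=np.gradient(g)
    def pts(x):
        c,s=np.cos(x[2]),np.sin(x[2]); M=np.array([[c,-s,0],[s,c,0],[0,0,1]]); out=[]
        for a,b in segs:
            a,b=np.array(a,float),np.array(b,float); t=np.linspace(.04,.96,40)[:,None]
            P=(a+(b-a)*t)@M.T+[x[0],x[1],0]; q=proj(n,P/1000); e=q[-1]-q[0]; e/=np.linalg.norm(e); out.append((q,np.array([-e[1],e[0]])))
        return out
    def cost(x):
        v=0
        for q,nn in pts(x):
            a=map_coordinates(gy,q.T,order=1)*nn[0]+map_coordinates(gx,q.T,order=1)*nn[1]
            v-=abs(a.mean()) 
        return v
    best=None
    for dx in np.linspace(-rng[0],rng[0],5):
      for dy in np.linspace(-rng[1],rng[1],5):
        for dt in np.linspace(-rng[2],rng[2],5):
          x=[x0[0]+dx,x0[1]+dy,x0[2]+dt]; c=cost(x)
          if best is None or c<best[0]: best=(c,x)
    S=np.array([best[1]]+[np.array(best[1])+e for e in np.diag([2,2,.015])])
    r=minimize(cost,best[1],method='Nelder-Mead',options=dict(initial_simplex=S,xatol=.01,fatol=1e-4))
    return r.x,-r.fun,pts(r.x)
def box(X,Y,z,z2=None):
    z2=z if z2 is None else z2
    return [((-X,-Y,z),(X,-Y,z)),((X,-Y,z2),(X,Y,z2)),((X,Y,z),(-X,Y,z)),((-X,Y,z),(-X,-Y,z))]
CASE=box(70,111,21,27)
def draw(img,ps,k=1):
    o=img.copy()
    for q,_ in ps:
        for r,c in q: 
            if 0<=r<420 and 0<=c<560:o[int(round(r)),int(round(c))]=(255,0,0)
    return o
E
python3 - <<'E'
from h import *
n='top'
acc=[]
for k in range(4):
    p,d=bot.grab_frame(n); acc.append(p.astype(float))
img=np.mean(acc,0)
x,s,ps=edgefit(n,img,CASE,(511,-43,-.06)); print('case',x,s)
o=draw(np.clip(img*1.8,0,255).astype(np.uint8),ps)
for nm,segs,x0 in [('cover',box(61,102,6),(470,227,np.radians(-85.1))),('se',box(15,90,5),(429,394.6,np.radians(87.4))),('se_rib',box(5,60,17),(429,394.6,np.radians(87.4)))]:
    x,s,ps=edgefit(n,img,segs,x0); print(nm,x,s); o=draw(o,ps)
cv2.imwrite('pics/fit1.png',cv2.resize(o[180:310,90:350],None,fx=3,fy=3,interpolation=cv2.INTER_NEAREST)[:,:,::-1])
n='side'
img=np.mean([bot.grab_frame(n)[0].astype(float) for k in range(4)],0)
for nm,segs,x0 in [('case',box(70,111,21,27),(511,-43,-.06)),('cover',box(61,102,6),(470,227,np.radians(-85.1)))]:
    x,s,ps=edgefit(n,img,segs,x0); print('side',nm,x,s)
E
```

```text
case [ 5.09260588e+02 -4.44981226e+01 -6.24359484e-02] 50.140284618733276
cover [468.55570573 225.04745335  -1.48596264] 33.51943221159893
se [427.02653283 395.26943611   1.51583338] 76.60732463040293Traceback (most recent call last):
  File "<stdin>", line 10, in <module>
  File "h.py", line 51, in edgefit
    r=minimize(cost,best[1],method='Nelder-Mead',options=dict(initial_simplex=S,xatol=.01,fatol=1e-4))
    res = _minimize_neldermead(fun, x0, args, callback, bounds=bounds,
                               **options)
    fxr = func(xr)
    fx = function(np.copy(x), *(wrapper_args + args))
  File "h.py", line 40, in cost
    for q,nn in pts(x):
                ~~~^^^
  File "h.py", line 36, in pts
    P=(a+(b-a)*t)@M.T+[x[0],x[1],0]; q=proj(n,P/1000); e=q[-1]-q[0]; e/=np.linalg.norm(e); out.append((q,np.array([-e[1],e[0]])))
                                       ~~~~^^^^^^^^^^
  File "h.py", line 17, in proj
    f,cx,cy,o,M=K(n); q=(np.atleast_2d(P)-o)@M; return np.c_[cy+f*q[:,1]/q[:,2],cx+f*q[:,0]/q[:,2]]
                ~^^^
  File "h.py", line 7, in K
    c=bot.get_calibration(n); f=210/np.tan(np.radians(c['vertical_fov']/2));
ValueError: time passes only in moves, steps and waits
```

```bash
python3 - <<'E'
s=open('h.py').read()
s=s.replace("def K(n):\n","import functools\n@functools.lru_cache(None)\ndef K(n):\n"); open('h.py','w').write(s)
E
python3 - <<'E'
from h import *
n='top'
img=np.mean([bot.grab_frame(n)[0].astype(float) for k in range(4)],0)
o=np.clip(img*1.8,0,255).astype(np.uint8)
for nm,segs,x0 in [('case',CASE,(511,-43,-.06)),('cover',box(61,102,6),(470,227,np.radians(-85.1))),('se',box(15,90,5),(429,394.6,np.radians(87.4))),('se_rib',box(5,60,17),(429,394.6,np.radians(87.4)))]:
    x,s,ps=edgefit(n,img,segs,x0); print(nm,np.round(x,3),round(s)); o=draw(o,ps)
cv2.imwrite('pics/fit1.png',cv2.resize(o[180:310,90:350],None,fx=3,fy=3,interpolation=cv2.INTER_NEAREST)[:,:,::-1])
n='side'
img=np.mean([bot.grab_frame(n)[0].astype(float) for k in range(4)],0)
o=np.clip(img*1.8,0,255).astype(np.uint8)
for nm,segs,x0 in [('case',CASE,(511,-43,-.06)),('cover',box(61,102,6),(470,227,np.radians(-85.1))),('se',box(15,90,5),(429,394.6,np.radians(87.4)))]:
    x,s,ps=edgefit(n,img,segs,x0); print('side',nm,np.round(x,3),round(s)); o=draw(o,ps)
cv2.imwrite('pics/fit2.png',cv2.resize(o[180:380,150:400],None,fx=3,fy=3,interpolation=cv2.INTER_NEAREST)[:,:,::-1])
E
```

```text
case [ 5.09279e+02 -4.43990e+01 -6.30000e-02] 50
cover [468.617 225.048  -1.486] 33
se [427.029 395.266   1.516] 77
se_rib [426.374 395.687   1.523] 61
side case [ 5.05213e+02 -3.93780e+01 -5.50000e-02] 63
side cover [468.123 234.048  -1.487] 35
side se [426.19  399.431   1.514] 90
```

View pics/fit1.png

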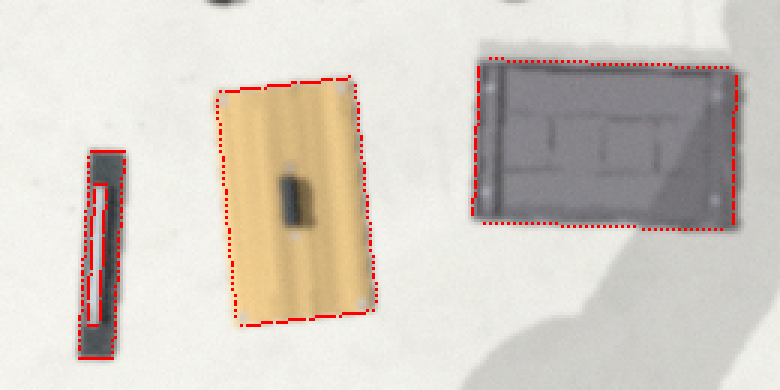

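View pics/fit2.png

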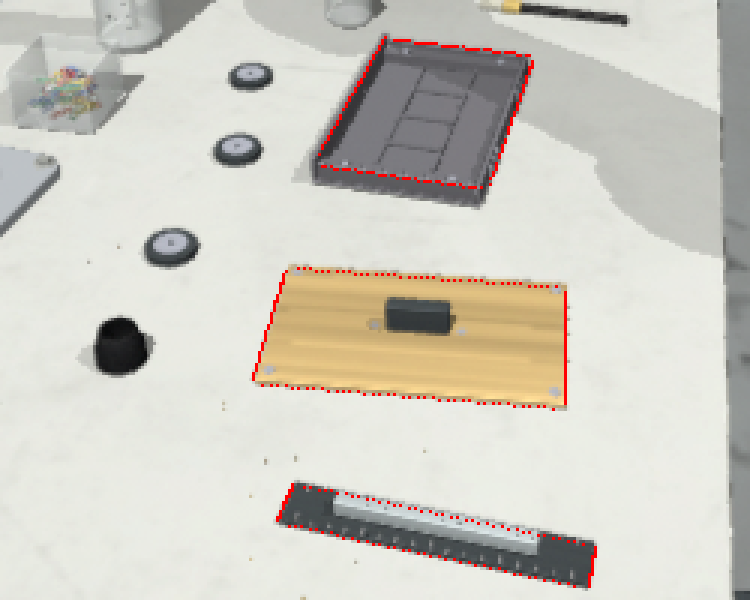

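The top and side fits disagree by 4–9 mm in y, so I'll calibrate the cameras against the gripper itself. First I rotate it towards the packing yaw.

```bash
cat >> h.py <<'E'
def to(x,y,z=None,yaw=None):
    """print needed tool-frame shift (mm) to world target in mm, after turning to yaw at present place"""
    s=bot.observe(); p=np.array(s['position'])*1000; M=R.from_euler('xyz',s['tool_rot']).as_matrix()
    t=np.array([x,y,p[2] if z is None else z]); 
    print('TCP',np.round(p,1),'rot',np.round(s['tool_rot'],3),'w',round(s['grip_width']*1000,1),'F',np.round(s['force'],1),'t',round(s['clock'],1))
    print('tool shift dx,dy,dz',np.round(M.T@(t-p),1))
    if yaw is not None:
        w=(s['tool_rot'][2]-yaw+np.pi)%(2*np.pi)-np.pi; print('rz total',round(w,3))
        c,sn=np.cos(yaw),np.sin(yaw); d=t-p; print('shift after turn',np.round([c*d[0]+sn*d[1],sn*d[0]-c*d[1],-d[2]],1))
E
python3 -m inch '[{"rz":-0.146},{"rz":-0.146},{"rz":-0.146},{"rz":-0.146},{"rz":-0.146},{"rz":-0.146},{"rz":-0.146},{"rz":-0.146}]' 60
python3 -c "
from h import *
to(490,-150,150,1.506); print(bot.observe()['qpos'])"
```

```text
TCP [ 207.7 -589.5  231.3] rot [-3.142  0.     0.339] w 85.7 F [-0.2  0.2  0.4] t 2.8
tool shift dx,dy,dz [ 412.3 -320.7   81.3]
rz total -1.167
shift after turn [456.8 253.3  81.3]
[ 1.16181012  0.52138042 -0.0363022   1.59950737  0.02120801  1.02113622
 -0.11281922]schema error: expected keys dx, dy, dz, rx, ry, rz, hand
```

```bash

python3 -m inch '[{"dx":0,"dy":0,"dz":0,"rx":0,"ry":0,"rz":-0.146,"hand":-1},{"dx":0,"dy":0,"dz":0,"rx":0,"ry":0,"rz":-0.146,"hand":-1},{"dx":0,"dy":0,"dz":0,"rx":0,"ry":0,"rz":-0.146,"hand":-1},{"dx":0,"dy":0,"dz":0,"rx":0,"ry":0,"rz":-0.146,"hand":-1},{"dx":0,"dy":0,"dz":0,"rx":0,"ry":0,"rz":-0.146,"hand":-1},{"dx":0,"dy":0,"dz":0,"rx":0,"ry":0,"rz":-0.146,"hand":-1},{"dx":0,"dy":0,"dz":0,"rx":0,"ry":0,"rz":-0.146,"hand":-1},{"dx":0,"dy":0,"dz":0,"rx":0,"ry":0,"rz":-0.146,"hand":-1}]' 60
python3 -c "
from h import *
to(490,-150,150,1.506); print(bot.observe()['qpos'])"
```

```text
clock: 3.55
position: [0.2077, -0.5895, 0.2313]
tool_rot: [3.142, 0.0, 1.513]
force: [-0.6, -0.4, 0.2]
grip_width: 0.0854
TCP [ 207.7 -589.5  231.3] rot [3.142 0.    1.513] w 85.4 F [-0.6 -0.4  0.2] t 3.5
tool shift dx,dy,dz [455.2 256.3  81.3]
rz total 0.007
shift after turn [456.9 253.3  81.3]
[ 1.35048832  0.53614347 -0.31689698  1.58835735  0.18498124  1.0466396
  0.92423921]
```

```bash

python3 -m inch '[{"dx":45,"dy":25,"dz":0,"rx":0,"ry":0,"rz":0,"hand":-0.4},{"dx":45,"dy":25,"dz":0,"rx":0,"ry":0,"rz":0,"hand":-0.4},{"dx":45,"dy":25,"dz":0,"rx":0,"ry":0,"rz":0,"hand":-0.4},{"dx":45,"dy":25,"dz":0,"rx":0,"ry":0,"rz":0,"hand":-0.4},{"dx":45,"dy":25,"dz":0,"rx":0,"ry":0,"rz":0,"hand":-0.4},{"dx":45,"dy":25,"dz":0,"rx":0,"ry":0,"rz":0,"hand":-0.4},{"dx":45,"dy":25,"dz":0,"rx":0,"ry":0,"rz":0,"hand":-0.4},{"dx":45,"dy":25,"dz":0,"rx":0,"ry":0,"rz":0,"hand":-0.4},{"dx":45,"dy":25,"dz":0,"rx":0,"ry":0,"rz":0,"hand":-0.4},{"dx":45,"dy":25,"dz":0,"rx":0,"ry":0,"rz":0,"hand":-0.4}]'
python3 -c "
from h import *
to(659,30,60,1.506); print(bot.observe()['qpos'])"
```

```text
clock: 4.55
position: [0.4788, -0.1671, 0.2316]
tool_rot: [3.141, 0.0, 1.506]
force: [0.7, -0.8, -0.1]
grip_width: 0.06
TCP [ 478.8 -167.1  231.6] rot [3.141 0.    1.506] w 60.0 F [ 0.7 -0.8 -0.1] t 4.5
tool shift dx,dy,dz [208.4 167.1 171.6]
rz total 0.0
shift after turn [208.4 167.1 171.6]
[ 0.5989324   0.36663138 -0.48583261  1.8876506   0.20973316  0.93668732
 -0.04879353]
```

```bash

python3 -m inch '[{"dx":26,"dy":21,"dz":15,"rx":0,"ry":0,"rz":0,"hand":-0.4},{"dx":26,"dy":21,"dz":20,"rx":0,"ry":0,"rz":0,"hand":-0.4},{"dx":26,"dy":21,"dz":20,"rx":0,"ry":0,"rz":0,"hand":-0.4},{"dx":26,"dy":21,"dz":20,"rx":0,"ry":0,"rz":0,"hand":-0.4},{"dx":26,"dy":21,"dz":20,"rx":0,"ry":0,"rz":0,"hand":-0.4},{"dx":26,"dy":21,"dz":20,"rx":0,"ry":0,"rz":0,"hand":-0.4},{"dx":26,"dy":21,"dz":20,"rx":0,"ry":0,"rz":0,"hand":-0.4},{"dx":26,"dy":20,"dz":20,"rx":0,"ry":0,"rz":0,"hand":-0.4},{"dx":0,"dy":0,"dz":0,"rx":0,"ry":0,"rz":0,"hand":-0.4}]'
python3 - <<'E'
from h import *
to(659,30,60,1.506)
for n in ['top','side']:
    p,d=bot.grab_frame(n)
    q=proj(n,bot.observe()['position'])[0]; print(n,q)
    p=np.clip(p*1.6,0,255).astype(np.uint8); r,c=map(int,q)
    cv2.circle(p,(c,r),1,(255,0,0),-1)
    r0=max(0,r-70);c0=max(0,c-90)
    cv2.imwrite(f'pics/g_{n}.png',cv2.resize(p[r0:r0+140,c0:c0+180],None,fx=4,fy=4,interpolation=cv2.INTER_NEAREST)[:,:,::-1])
E
```

```text
clock: 5.45
position: [0.6583, 0.0327, 0.0734]
tool_rot: [-3.139, -0.002, 1.511]
force: [-2.1, -0.3, -0.2]
grip_width: 0.0598
TCP [658.3  32.7  73.4] rot [-3.139e+00 -2.000e-03  1.511e+00] w 59.8 F [-2.1 -0.3 -0.2] t 5.5
tool shift dx,dy,dz [-2.6  0.9 13.4]
rz total 0.005
shift after turn [-2.6  0.9 13.4]
top [168.38270395 260.18399087]
side [204.25893954 227.95084168]
```

View pics/g_top.png

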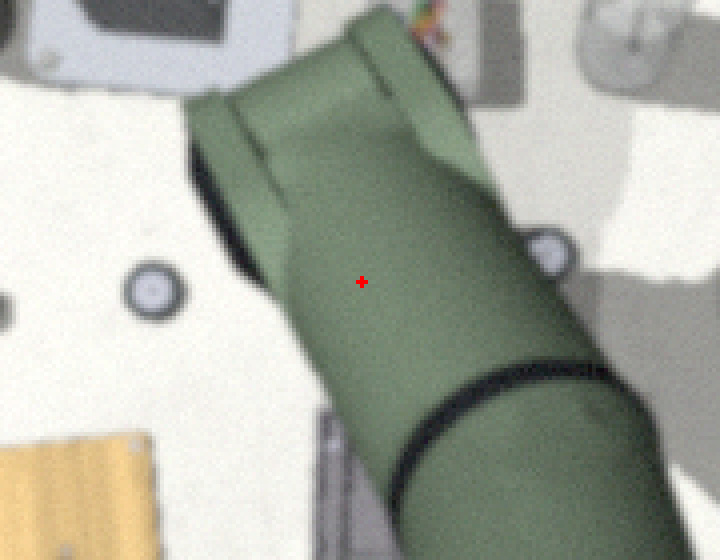

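View pics/g_side.png

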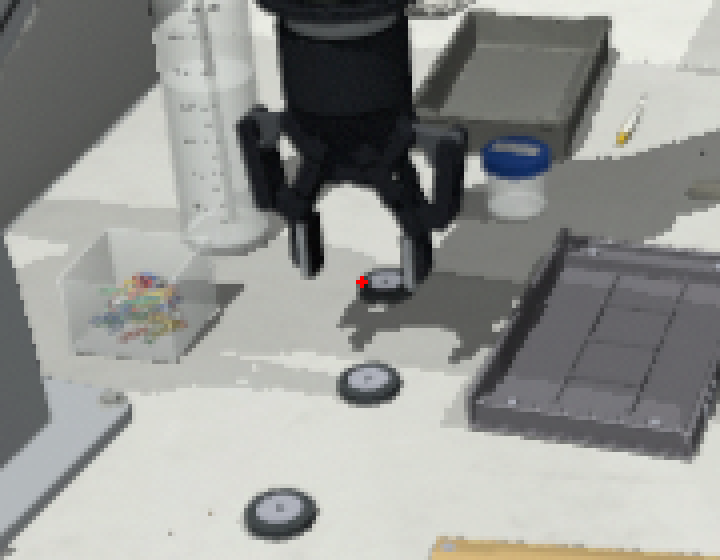

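The side view shows the open jaws above disc (384,285 in the crop), with the projected TCP centred between the finger tips, so the side camera agrees with the arm. The top view is blocked by the forearm. Next: descend and grip the first disc.

```bash

python3 -m inch '[{"dx":-2,"dy":1,"dz":20,"rx":0,"ry":0,"rz":0,"hand":-0.4},{"dx":0,"dy":0,"dz":20,"rx":0,"ry":0,"rz":0,"hand":-0.4},{"dx":0,"dy":0,"dz":15,"rx":0,"ry":0,"rz":0,"hand":-0.4},{"dx":0,"dy":0,"dz":10,"rx":0,"ry":0,"rz":0,"hand":-0.4},{"dx":0,"dy":0,"dz":0,"rx":0,"ry":0,"rz":0,"hand":-0.4},{"dx":0,"dy":0,"dz":0,"rx":0,"ry":0,"rz":0,"hand":-0.4}]' 60
python3 - <<'E'
from h import *
to(659,30,2,1.506)
n='side'
p,d=bot.grab_frame(n)
p=np.clip(p*1.6,0,255).astype(np.uint8)
cv2.imwrite(f'pics/g2.png',cv2.resize(p[150:290,160:340],None,fx=4,fy=4,interpolation=cv2.INTER_CUBIC)[:,:,::-1])
E
```

```text
clock: 6.15
position: [0.6591, 0.0259, 0.0119]
tool_rot: [3.141, -0.0, 1.507]
force: [-0.6, 0.6, -0.3]
grip_width: 0.0599
TCP [659.1  25.9  11.9] rot [ 3.141 -0.     1.507] w 59.9 F [-0.6  0.6 -0.3] t 6.2
tool shift dx,dy,dz [ 4.1 -0.4  9.9]
rz total 0.001
shift after turn [ 4.1 -0.4  9.9]
```

View pics/g2.png

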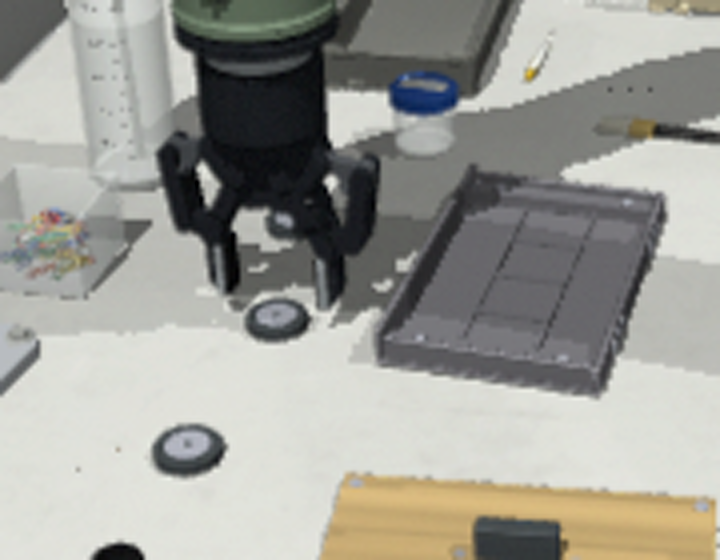

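```bash

python3 - <<'E'
from h import *
print(proj('side',[[.659,.026,.017],[.659,.026,.012],[.659,.030,.008],[.659,.037,.008]]))
p,d=bot.grab_frame('side')
for r in bot.trace('side','disc0')[:4]:
    rr,cc=np.nonzero(r['region']); c=[(rr.min()+rr.max())/2,(cc.min()+cc.max())/2]; print(round(r['score'],2),c,ray('side',c,.005)*1000,r['box'])
E
```

```text
[[223.80289531 229.39841994]
 [225.47221007 229.53358177]
 [227.63929132 229.16622697]
 [229.11670979 228.32783647]]
0.67 [np.float64(262.0), np.float64(206.5)] [[667.67266387 173.05645955   5.        ]] [200.1, 258.5, 215.9, 268.5]
0.61 [np.float64(230.0), np.float64(228.5)] [[658.94165483  36.44197124   5.        ]] [221.5, 228.6, 236.0, 236.0]
0.41 [np.float64(206.5), np.float64(230.0)] [[690.98187529 -78.40600361   5.        ]] [227.8, 204.2, 232.9, 208.7]
```

```bash

python3 -m inch '[{"dx":6,"dy":0,"dz":0,"rx":0,"ry":0,"rz":0,"hand":-0.4},{"dx":0,"dy":0,"dz":6,"rx":0,"ry":0,"rz":0,"hand":-0.4},{"dx":0,"dy":0,"dz":4,"rx":0,"ry":0,"rz":0,"hand":-0.4},{"dx":0,"dy":0,"dz":0,"rx":0,"ry":0,"rz":0,"hand":-0.1},{"dx":0,"dy":0,"dz":0,"rx":0,"ry":0,"rz":0,"hand":0.3},{"dx":0,"dy":0,"dz":0,"rx":0,"ry":0,"rz":0,"hand":0.5},{"dx":0,"dy":0,"dz":0,"rx":0,"ry":0,"rz":0,"hand":0.5},{"dx":0,"dy":0,"dz":0,"rx":0,"ry":0,"rz":0,"hand":0.5}]' 60
python3 - <<'E'
from h import *
to(659,30,2,1.506)
n='side'
p,d=bot.grab_frame(n)
p=np.clip(p*1.6,0,255).astype(np.uint8)
cv2.imwrite(f'pics/g3.png',cv2.resize(p[180:280,180:300],None,fx=6,fy=6,interpolation=cv2.INTER_CUBIC)[:,:,::-1])
E
```

```text
clock: 7.1
position: [0.6592, 0.0319, 0.0014]
tool_rot: [3.142, 0.0, 1.507]
force: [-1.5, 0.0, 2.9]
grip_width: 0.0363
TCP [659.2  31.9   1.4] rot [3.142 0.    1.507] w 36.3 F [-1.5  0.   2.9] t 7.1
tool shift dx,dy,dz [-1.9 -0.1 -0.6]
rz total 0.001
shift after turn [-1.9 -0.1 -0.6]
```

View pics/g3.png

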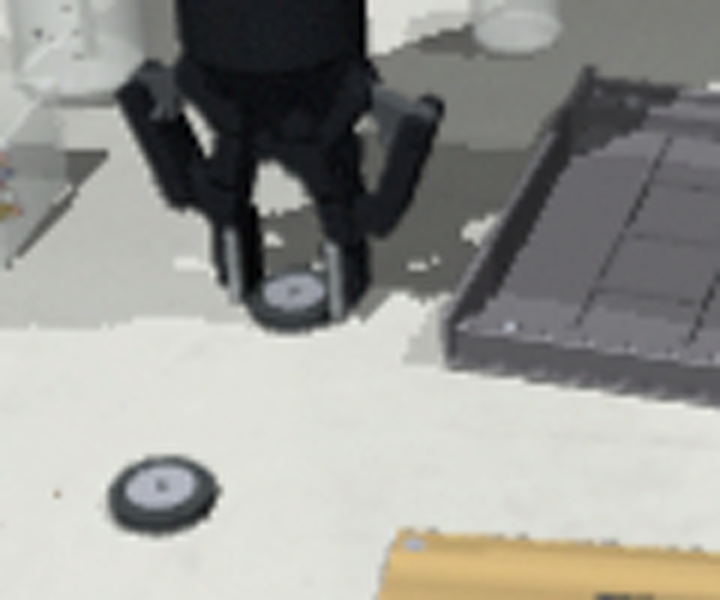

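```bash

python3 -m inch '[{"dx":0,"dy":0,"dz":0,"rx":0,"ry":0,"rz":0,"hand":0.5},{"dx":0,"dy":0,"dz":0,"rx":0,"ry":0,"rz":0,"hand":0.5},{"dx":0,"dy":0,"dz":0,"rx":0,"ry":0,"rz":0,"hand":0.5}]' 60
python3 - <<'E'
from h import *
to(659,30,2,1.506)
n='side'
p,d=bot.grab_frame(n)
p=np.clip(p*1.6,0,255).astype(np.uint8)
cv2.imwrite(f'pics/g4.png',cv2.resize(p[180:280,180:300],None,fx=6,fy=6,interpolation=cv2.INTER_CUBIC)[:,:,::-1])
E
```

```text
clock: 7.45
position: [0.6592, 0.0319, 0.0014]
tool_rot: [3.142, 0.0, 1.507]
force: [-2.2, -0.4, 5.0]
grip_width: 0.0363
TCP [659.2  31.9   1.4] rot [3.142 0.    1.507] w 36.3 F [-2.2 -0.4  5. ] t 7.5
tool shift dx,dy,dz [-1.9 -0.1 -0.6]
rz total 0.001
shift after turn [-1.9 -0.1 -0.6]
```

View pics/g4.png

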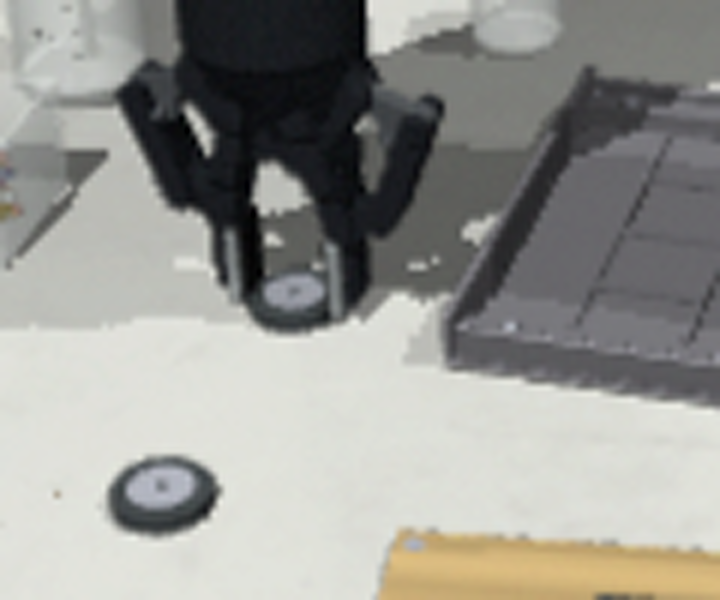

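```bash

python3 - <<'E'
from h import *
L=[]
for y in (-46,0,46): L.append(((-21,y,7.5),(21,y,7.5)))
for x in (-24,24): L.append(((x,-90,7.5),(x,90,7.5)))
for n in ['top','side']:
    img=cv2.imread(f'pics/{n}0.png').astype(float).mean(-1)
    g=gaussian_filter(img,.6)
    def ev(x,full=False):
        c,s=np.cos(x[2]),np.sin(x[2]); M=np.array([[c,-s,0],[s,c,0],[0,0,1]]); v=0
        for a,b in L:
            a,b=np.array(a,float),np.array(b,float)
            t=np.linspace(0,1,60)[:,None]; q=proj(n,((a+(b-a)*t)@M.T+[x[0],x[1],0])/1000); e=q[-1]-q[0]; e/=np.linalg.norm(e); nn=np.array([-e[1],e[0]])
            f=lambda o: map_coordinates(g,(q+o*nn).T,order=1).mean()
            v+=(f(0)-.5*(f(2.5)+f(-2.5)))*(1 if abs(a[0]-b[0])<1 else .7)
        return v
    best=min(((ev([510+dx,-42+dy,-.063+dt]),dx,dy,dt) for dx in np.arange(-8,8.1,1) for dy in np.arange(-8,8.1,1) for dt in (-.02,-.01,0,.01,.02)))
    r=minimize(ev,[510+best[1],-42+best[2],-.063+best[3]],method='Nelder-Mead',options=dict(initial_simplex=np.array([[510+best[1]+a,-42+best[2]+b,-.063+best[3]+c] for a,b,c in [(0,0,0),(1,0,0),(0,1,0),(0,0,.008)]])))
    print(n,best,np.round(r.x,3),r.fun)
E
```

```text
top (np.float64(-15.056203655555354), np.float64(0.0), np.float64(-2.0), 0) [ 5.10402e+02 -4.33690e+01 -6.40000e-02] -15.226579659464406
side (np.float64(-29.660453854180194), np.float64(-1.0), np.float64(3.0), 0) [ 5.09493e+02 -3.86690e+01 -5.80000e-02] -30.130421886111225
```

```bash

python3 -m inch '[{"dx":0,"dy":0,"dz":-20,"rx":0,"ry":0,"rz":0,"hand":0.5},{"dx":0,"dy":0,"dz":-20,"rx":0,"ry":0,"rz":0,"hand":0.5},{"dx":-10,"dy":-24,"dz":-10,"rx":0,"ry":0,"rz":0,"hand":0.5},{"dx":-10,"dy":-24,"dz":0,"rx":0,"ry":0,"rz":0,"hand":0.5},{"dx":-10,"dy":-24,"dz":0,"rx":0,"ry":0,"rz":0,"hand":0.5},{"dx":-10,"dy":-24,"dz":0,"rx":0,"ry":0,"rz":0,"hand":0.5},{"dx":-10,"dy":-24,"dz":0,"rx":0,"ry":0,"rz":0,"hand":0.5},{"dx":-10,"dy":-24,"dz":0,"rx":0,"ry":0,"rz":0,"hand":0.5},{"dx":0,"dy":0,"dz":0,"rx":0,"ry":0,"rz":0,"hand":0.5},{"dx":0,"dy":0,"dz":0,"rx":0,"ry":0,"rz":0,"hand":0.5}]' 60
python3 - <<'E'
from h import *
to(511.6,-19,10,1.508)
n='side'
p,d=bot.grab_frame(n)
p=np.clip(p*1.6,0,255).astype(np.uint8)
cv2.imwrite(f'pics/g5.png',cv2.resize(p[150:270,220:360],None,fx=5,fy=5,interpolation=cv2.INTER_CUBIC)[:,:,::-1])
E
```

```text
clock: 8.5
position: [0.5119, -0.0188, 0.0515]
tool_rot: [3.141, -0.0, 1.506]
force: [0.2, 0.2, -0.4]
grip_width: 0.0366
TCP [511.9 -18.8  51.5] rot [ 3.141 -0.     1.506] w 36.6 F [ 0.2  0.2 -0.4] t 8.5
tool shift dx,dy,dz [-0.3 -0.3 41.5]
rz total -0.002
shift after turn [-0.2 -0.3 41.5]
```

View pics/g5.png

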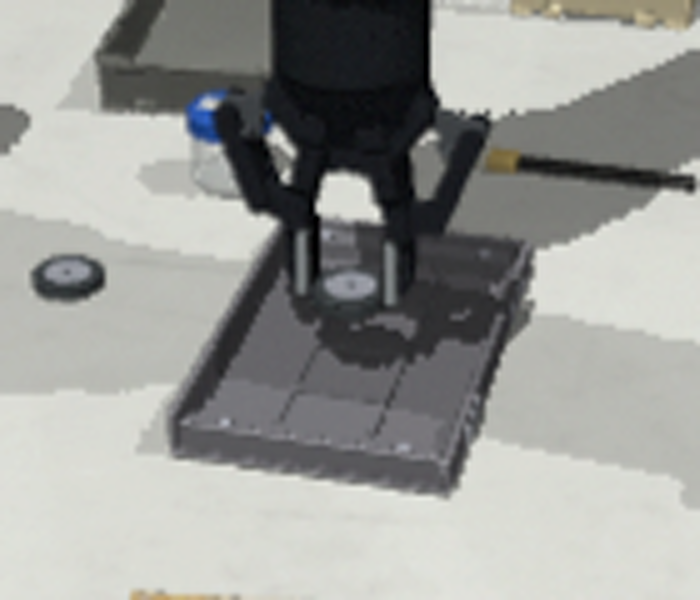

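```bash

python3 -m inch '[{"dx":0,"dy":0,"dz":20,"rx":0,"ry":0,"rz":0,"hand":0.5},{"dx":0,"dy":0,"dz":14,"rx":0,"ry":0,"rz":0,"hand":0.5},{"dx":0,"dy":0,"dz":8,"rx":0,"ry":0,"rz":0,"hand":0.5},{"dx":0,"dy":0,"dz":0,"rx":0,"ry":0,"rz":0,"hand":0.5},{"dx":0,"dy":0,"dz":0,"rx":0,"ry":0,"rz":0,"hand":0.5}]' 60
python3 - <<'E'
from h import *
to(511.6,-19,6.6,1.508)
n='side'
p,d=bot.grab_frame(n)
p=np.clip(p*1.6,0,255).astype(np.uint8)
cv2.imwrite(f'pics/g6.png',cv2.resize(p[180:260,240:340],None,fx=7,fy=7,interpolation=cv2.INTER_CUBIC)[:,:,::-1])
E
```

```text
clock: 9.05
position: [0.5118, -0.0185, 0.0094]
tool_rot: [-3.141, -0.0, 1.507]
force: [0.3, 0.1, -0.9]
grip_width: 0.0363
TCP [511.8 -18.5   9.4] rot [-3.141 -0.     1.507] w 36.3 F [ 0.3  0.1 -0.9] t 9.1
tool shift dx,dy,dz [-0.6 -0.2  2.8]
rz total -0.001
shift after turn [-0.6 -0.2  2.8]
```

View pics/g6.png

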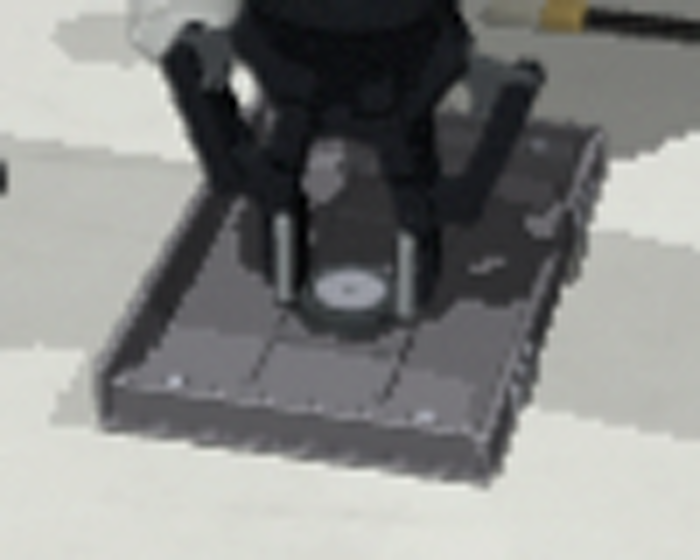

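```bash

python3 -m inch '[{"dx":-2,"dy":0,"dz":0,"rx":0,"ry":0,"rz":0,"hand":0.5},{"dx":0,"dy":0,"dz":2,"rx":0,"ry":0,"rz":0,"hand":0.5},{"dx":0,"dy":0,"dz":0,"rx":0,"ry":0,"rz":0,"hand":0.5},{"dx":0,"dy":0,"dz":0,"rx":0,"ry":0,"rz":0,"hand":-0.2},{"dx":0,"dy":0,"dz":0,"rx":0,"ry":0,"rz":0,"hand":-0.2},{"dx":0,"dy":0,"dz":0,"rx":0,"ry":0,"rz":0,"hand":-0.2},{"dx":0,"dy":0,"dz":-25,"rx":0,"ry":0,"rz":0,"hand":-0.2},{"dx":0,"dy":0,"dz":-25,"rx":0,"ry":0,"rz":0,"hand":-0.2},{"dx":30,"dy":40,"dz":0,"rx":0,"ry":0,"rz":0,"hand":-0.4},{"dx":40,"dy":40,"dz":0,"rx":0,"ry":0,"rz":0,"hand":-0.4}]' 60
python3 - <<'E'
from h import *
to(668.8,170.6,30,1.508)
n='side'
for n in ['top','side']:
    p,d=bot.grab_frame(n); C=cloud(n,d)
    for r in bot.trace(n,'disc0'):
        m=r['region'];rr,cc=np.nonzero(m); c=[(rr.min()+rr.max())/2,(cc.min()+cc.max())/2]
        print(n,round(r['score'],2),r['box'],np.round(ray(n,c,.013)*1000,1),np.round(ray(n,c,.008)*1000,1),'med',np.round(np.median(C[m],0)*1000,1))
    p=np.clip(p*1.6,0,255).astype(np.uint8)
    cv2.imwrite(f'pics/g7{n}.png',cv2.resize(p[180:260,240:340],None,fx=7,fy=7,interpolation=cv2.INTER_CUBIC)[:,:,::-1])
E
```

```text
clock: 10.1
position: [0.5926, 0.0388, 0.0586]
tool_rot: [3.14, 0.001, 1.504]
force: [1.5, -0.6, 0.7]
grip_width: 0.0597
TCP [592.6  38.8  58.6] rot [3.140e+00 1.000e-03 1.504e+00] w 59.7 F [ 1.5 -0.6  0.7] t 10.1
tool shift dx,dy,dz [136.7  67.1  28.6]
rz total -0.004
shift after turn [136.4  67.7  28.6]
top 0.67 [202.8, 165.2, 214.3, 176.1] [[667.9 171.2  13. ]] [[668.8 171.9   8. ]] med [667.1 170.8   7.6]
top 0.58 [299.2, 151.7, 313.3, 170.7] [[684.7 -88.8  13. ]] [[685.6 -89.1   8. ]] med [685.2 -89.9   8.1]
top 0.44 [246.1, 197.7, 336.1, 250.4] [[511.9 -44.2  13. ]] [[512.2 -44.3   8. ]] med [ 538.6 -123.4   14.3]
side 0.64 [224.7, 203.3, 233.6, 210.2] [[691.4 -72.6  13. ]] [[694.4 -80.9   8. ]] med [694.5 -81.6   6.8]
side 0.58 [283.4, 218.3, 296.3, 228.6] [[510.4 -12.8  13. ]] [[511.8 -20.6   8. ]] med [510.8 -14.1  12.2]
side 0.56 [198.7, 255.4, 213.4, 271.7] [[662.6 184.7  13. ]] [[665.4 178.5   8. ]] med [665.8 176.9   7. ]
```

View pics/g7side.png

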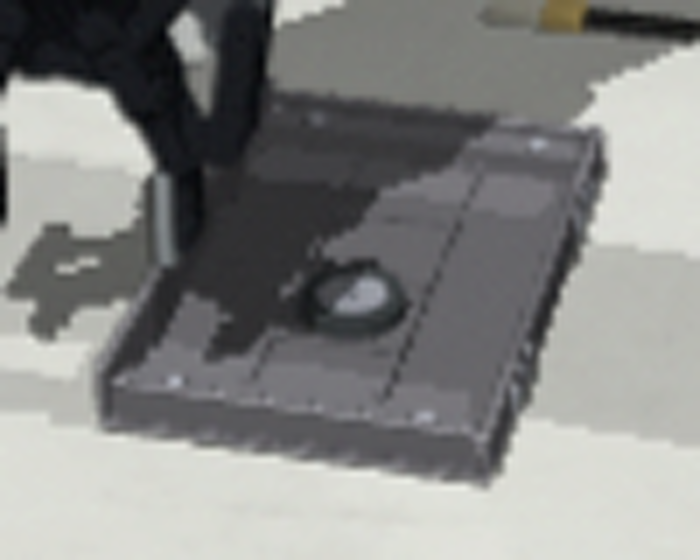

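View pics/g7top.png

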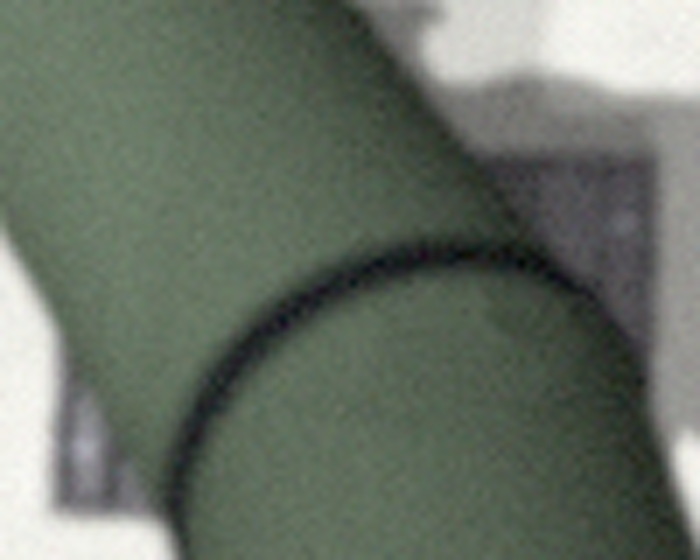

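The side view shows the disc sitting inside bay 1 with the rib visible in front of it (crop ≈(355,300)). The top view is still blocked by the arm. On to the second disc at about (668,171).

```bash

python3 -m inch '[{"dx":35,"dy":17,"dz":0,"rx":0,"ry":0,"rz":0,"hand":-0.4},{"dx":35,"dy":17,"dz":0,"rx":0,"ry":0,"rz":0,"hand":-0.4},{"dx":35,"dy":17,"dz":10,"rx":0,"ry":0,"rz":0,"hand":-0.4},{"dx":31,"dy":16,"dz":10,"rx":0,"ry":0,"rz":0,"hand":-0.4},{"dx":0,"dy":0,"dz":8,"rx":0,"ry":0,"rz":0,"hand":-0.4},{"dx":0,"dy":0,"dz":0,"rx":0,"ry":0,"rz":0,"hand":-0.4},{"dx":0,"dy":0,"dz":0,"rx":0,"ry":0,"rz":0,"hand":-0.4}]' 60
python3 - <<'E'
from h import *
to(668,172,2,1.508)
n='side'
p,d=bot.grab_frame(n)
p=np.clip(p*1.6,0,255).astype(np.uint8)
cv2.imwrite(f'pics/g8.png',cv2.resize(p[200:290,160:270],None,fx=6,fy=6,interpolation=cv2.INTER_CUBIC)[:,:,::-1])
E
```

```text
clock: 11.0
position: [0.6661, 0.1693, 0.0293]
tool_rot: [-3.141, 0.001, 1.505]
force: [0.5, -0.2, -0.1]
grip_width: 0.0597
TCP [666.1 169.3  29.3] rot [-3.141e+00  1.000e-03  1.505e+00] w 59.7 F [ 0.5 -0.2 -0.1] t 11.0
tool shift dx,dy,dz [ 2.8  1.8 27.3]
rz total -0.003
shift after turn [ 2.8  1.8 27.3]
```

View pics/g8.png

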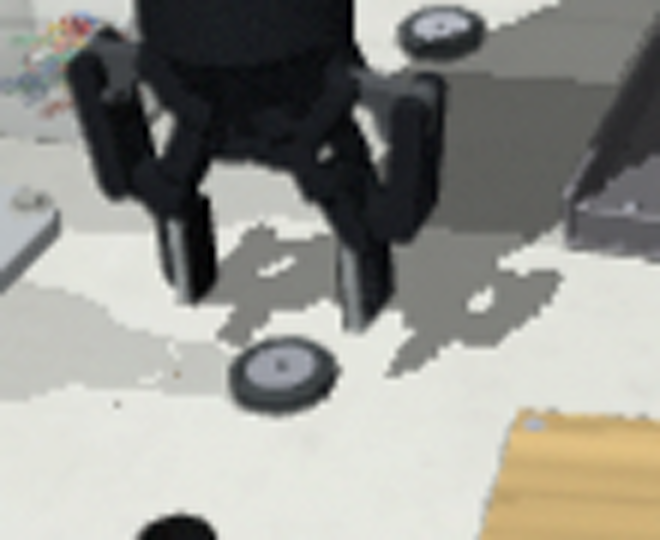

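```bash

python3 - <<'E'
from h import *
q=proj('side',[[.666,.169,.034],[.668,.172,.008],[.668,.176,.008]]); print((q-[200,160])*6)
E
python3 -m inch '[{"dx":4,"dy":2,"dz":10,"rx":0,"ry":0,"rz":0,"hand":-0.4},{"dx":0,"dy":0,"dz":10,"rx":0,"ry":0,"rz":0,"hand":-0.4},{"dx":0,"dy":0,"dz":7,"rx":0,"ry":0,"rz":0,"hand":-0.4},{"dx":0,"dy":0,"dz":0,"rx":0,"ry":0,"rz":0,"hand":-0.4}]' 60
python3 - <<'E'
from h import *
to(668,172,2,1.508)
n='side'
p,d=bot.grab_frame(n)
p=np.clip(p*1.6,0,255).astype(np.uint8)
cv2.imwrite(f'pics/g9.png',cv2.resize(p[200:290,160:270],None,fx=6,fy=6,interpolation=cv2.INTER_CUBIC)[:,:,::-1])
E
```

```text
[[303.54116631 279.61440482]
 [363.82945334 278.38932262]
 [370.17987112 274.70175372]]
clock: 11.45
position: [0.6679, 0.1746, 0.0007]
tool_rot: [-3.14, 0.001, 1.507]
force: [-0.9, -0.9, 0.2]
grip_width: 0.0599
TCP [667.9 174.6   0.7] rot [-3.140e+00  1.000e-03  1.507e+00] w 59.9 F [-0.9 -0.9  0.2] t 11.4
tool shift dx,dy,dz [-2.6  0.3 -1.3]
rz total -0.001
shift after turn [-2.6  0.3 -1.3]
```

View pics/g9.png

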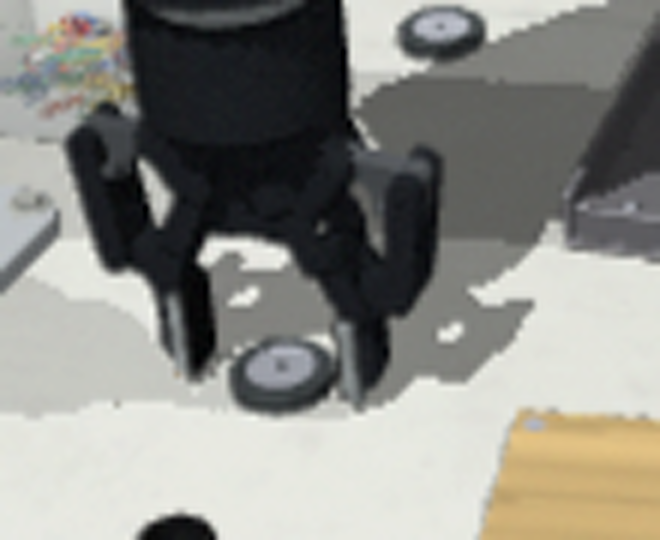

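```bash

python3 -m inch '[{"dx":-2,"dy":-2,"dz":-1,"rx":0,"ry":0,"rz":0,"hand":-0.4},{"dx":0,"dy":0,"dz":0,"rx":0,"ry":0,"rz":0,"hand":-0.2},{"dx":0,"dy":0,"dz":0,"rx":0,"ry":0,"rz":0,"hand":0.1},{"dx":0,"dy":0,"dz":0,"rx":0,"ry":0,"rz":0,"hand":0.5},{"dx":0,"dy":0,"dz":0,"rx":0,"ry":0,"rz":0,"hand":0.5},{"dx":0,"dy":0,"dz":0,"rx":0,"ry":0,"rz":0,"hand":0.5},{"dx":0,"dy":0,"dz":0,"rx":0,"ry":0,"rz":0,"hand":0.5}]' 60
python3 - <<'E'
from h import *
to(514.5,26.9,50,1.508)
n='side'
p,d=bot.grab_frame(n)
p=np.clip(p*1.6,0,255).astype(np.uint8)
cv2.imwrite(f'pics/g10.png',cv2.resize(p[200:290,160:270],None,fx=6,fy=6,interpolation=cv2.INTER_CUBIC)[:,:,::-1])
E
```

```text
clock: 12.2
position: [0.6669, 0.1731, 0.0044]
tool_rot: [3.141, 0.0, 1.507]
force: [-4.4, -2.5, 12.1]
grip_width: 0.0355
TCP [666.9 173.1   4.4] rot [3.141 0.    1.507] w 35.5 F [-4.4 -2.5 12.1] t 12.2
tool shift dx,dy,dz [-155.7 -142.7  -45.7]
rz total -0.001
shift after turn [-155.5 -142.9  -45.6]
```

View pics/g10.png

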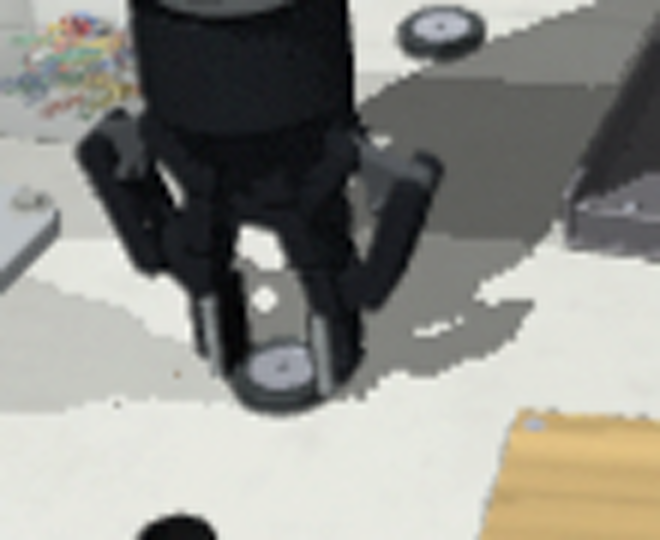

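```bash

python3 -m inch '[{"dx":0,"dy":0,"dz":-20,"rx":0,"ry":0,"rz":0,"hand":0.5},{"dx":0,"dy":0,"dz":-20,"rx":0,"ry":0,"rz":0,"hand":0.5},{"dx":-26,"dy":-24,"dz":-8,"rx":0,"ry":0,"rz":0,"hand":0.5},{"dx":-26,"dy":-24,"dz":0,"rx":0,"ry":0,"rz":0,"hand":0.5},{"dx":-26,"dy":-24,"dz":0,"rx":0,"ry":0,"rz":0,"hand":0.5},{"dx":-26,"dy":-24,"dz":0,"rx":0,"ry":0,"rz":0,"hand":0.5},{"dx":-26,"dy":-24,"dz":0,"rx":0,"ry":0,"rz":0,"hand":0.5},{"dx":-26,"dy":-23,"dz":0,"rx":0,"ry":0,"rz":0,"hand":0.5},{"dx":0,"dy":0,"dz":0,"rx":0,"ry":0,"rz":0,"hand":0.5},{"dx":0,"dy":0,"dz":0,"rx":0,"ry":0,"rz":0,"hand":0.5}]' 60
python3 - <<'E'
from h import *
to(514.5,26.4,12,1.508)
n='side'
p,d=bot.grab_frame(n)
p=np.clip(p*1.6,0,255).astype(np.uint8)
cv2.imwrite(f'pics/g11.png',cv2.resize(p[170:260,230:340],None,fx=6,fy=6,interpolation=cv2.INTER_CUBIC)[:,:,::-1])
E
```

```text
clock: 13.25
position: [0.5145, 0.0263, 0.0525]
tool_rot: [3.14, 0.0, 1.506]
force: [0.4, -0.1, -0.8]
grip_width: 0.0366
TCP [514.5  26.3  52.5] rot [3.14  0.    1.506] w 36.6 F [ 0.4 -0.1 -0.8] t 13.2
tool shift dx,dy,dz [ 0.1 -0.1 40.5]
rz total -0.002
shift after turn [ 0.1 -0.  40.5]
```

View pics/g11.png

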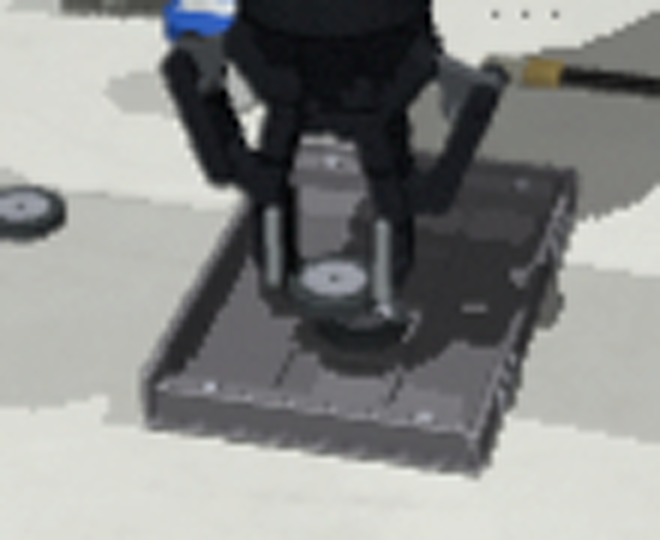

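```bash

python3 -m inch '[{"dx":0,"dy":0,"dz":20,"rx":0,"ry":0,"rz":0,"hand":0.5},{"dx":0,"dy":0,"dz":14,"rx":0,"ry":0,"rz":0,"hand":0.5},{"dx":0,"dy":0,"dz":6,"rx":0,"ry":0,"rz":0,"hand":0.5},{"dx":0,"dy":0,"dz":0,"rx":0,"ry":0,"rz":0,"hand":0.5},{"dx":0,"dy":0,"dz":0,"rx":0,"ry":0,"rz":0,"hand":0.5}]' 60
python3 - <<'E'
from h import *
to(514.5,26.4,11,1.508)
n='side'
p,d=bot.grab_frame(n)
p=np.clip(p*1.6,0,255).astype(np.uint8)
cv2.imwrite(f'pics/g12.png',cv2.resize(p[180:260,240:340],None,fx=7,fy=7,interpolation=cv2.INTER_CUBIC)[:,:,::-1])
E
```

```text
clock: 13.8
position: [0.5141, 0.027, 0.0115]
tool_rot: [-3.142, -0.0, 1.507]
force: [-0.5, -0.0, -1.1]
grip_width: 0.0355
TCP [514.1  27.   11.5] rot [-3.142 -0.     1.507] w 35.5 F [-0.5 -0.  -1.1] t 13.8
tool shift dx,dy,dz [-0.5  0.4  0.5]
rz total -0.001
shift after turn [-0.5  0.4  0.5]
```

View pics/g12.png

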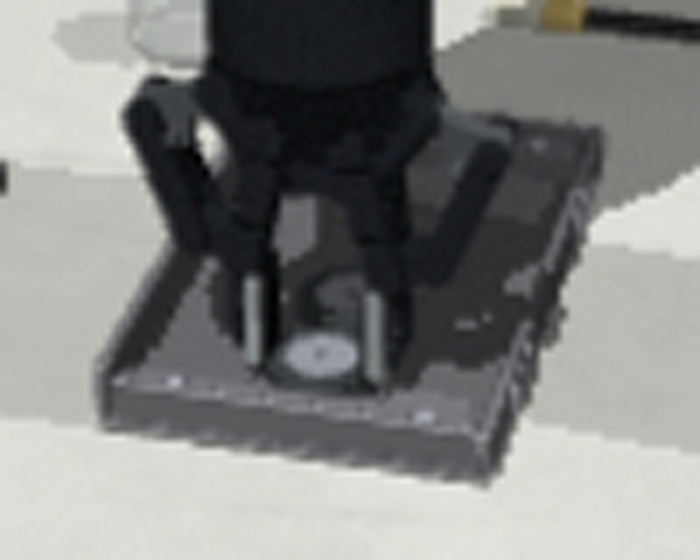

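```bash

python3 - <<'E'
from h import *
print(ray('side',[180+352/7,240+320/7],.0151)*1000, 'd1',ray('side',[180+297/7,240+355/7],.013)*1000)
E
python3 -m inch '[{"dx":-1,"dy":0,"dz":1.5,"rx":0,"ry":0,"rz":0,"hand":0.5},{"dx":0,"dy":0,"dz":0,"rx":0,"ry":0,"rz":0,"hand":0.5},{"dx":0,"dy":0,"dz":0,"rx":0,"ry":0,"rz":0,"hand":-0.2},{"dx":0,"dy":0,"dz":0,"rx":0,"ry":0,"rz":0,"hand":-0.2},{"dx":0,"dy":0,"dz":0,"rx":0,"ry":0,"rz":0,"hand":-0.2},{"dx":0,"dy":0,"dz":0,"rx":0,"ry":0,"rz":0,"hand":-0.2},{"dx":0,"dy":0,"dz":-25,"rx":0,"ry":0,"rz":0,"hand":-0.2},{"dx":0,"dy":0,"dz":-25,"rx":0,"ry":0,"rz":0,"hand":-0.2},{"dx":-20,"dy":40,"dz":0,"rx":0,"ry":0,"rz":0,"hand":-0.4},{"dx":-30,"dy":40,"dz":0,"rx":0,"ry":0,"rz":0,"hand":-0.4}]' 60
python3 - <<'E'
from h import *
to(685.3,-89.5,30,1.508)
n='side'
p,d=bot.grab_frame(n)
for r in bot.trace(n,'disc0'):
        m=r['region'];rr,cc=np.nonzero(m); c=[(rr.min()+rr.max())/2,(cc.min()+cc.max())/2]
        print(n,round(r['score'],2),r['box'],np.round(ray(n,c,.013)*1000,1),np.round(ray(n,c,.008)*1000,1))
p=np.clip(p*1.6,0,255).astype(np.uint8)
cv2.imwrite(f'pics/g13.png',cv2.resize(p[180:260,240:340],None,fx=7,fy=7,interpolation=cv2.INTER_CUBIC)[:,:,::-1])
E
```

```text
[[513.95973584  25.70380268  15.1       ]] d1 [[509.08516099 -15.84512208  13.        ]]
clock: 14.85
position: [0.592, -0.0285, 0.0612]
tool_rot: [3.14, -0.001, 1.51]
force: [1.0, 0.8, 0.7]
grip_width: 0.0598
TCP [592.  -28.5  61.2] rot [ 3.14e+00 -1.00e-03  1.51e+00] w 59.8 F [1.  0.8 0.7] t 14.8
tool shift dx,dy,dz [-55.3  96.8  31.4]
rz total 0.002
shift after turn [-55.1  97.   31.2]
side 0.68 [226.1, 203.4, 239.3, 207.9] [[680.6 -74.6  13. ]] [[683.5 -83.    8. ]]
side 0.53 [282.9, 219.1, 296.6, 226.9] [[510.8 -15.2  13. ]] [[512.3 -23.    8. ]]
side 0.48 [242.9, 341.0, 350.7, 376.6] [[423.4 408.   13. ]] [[424.1 403.8   8. ]]
```

View pics/g13.png

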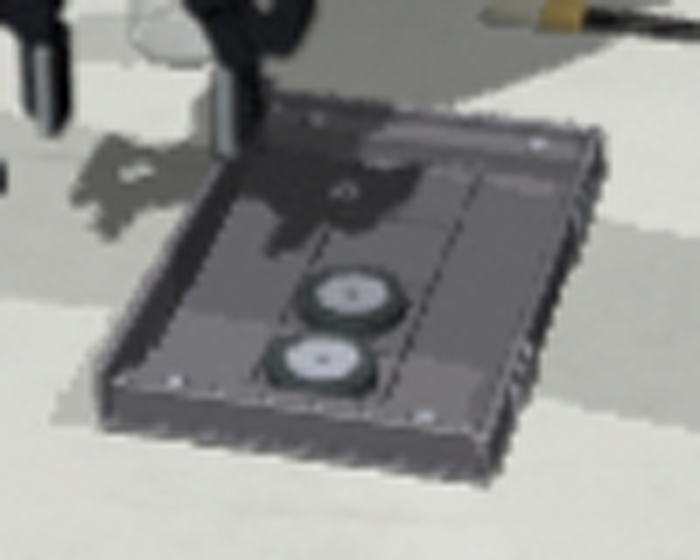

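The side view shows both discs sitting in bays 0 and 1 (crop (322,358) and (352,293)), flat and between the ribs. Next is the third disc.

```bash

python3 -m inch '[{"dx":-14,"dy":24,"dz":0,"rx":0,"ry":0,"rz":0,"hand":-0.4},{"dx":-14,"dy":24,"dz":0,"rx":0,"ry":0,"rz":0,"hand":-0.4},{"dx":-14,"dy":24,"dz":10,"rx":0,"ry":0,"rz":0,"hand":-0.4},{"dx":-13,"dy":25,"dz":10,"rx":0,"ry":0,"rz":0,"hand":-0.4},{"dx":0,"dy":0,"dz":10,"rx":0,"ry":0,"rz":0,"hand":-0.4},{"dx":0,"dy":0,"dz":10,"rx":0,"ry":0,"rz":0,"hand":-0.4},{"dx":0,"dy":0,"dz":0,"rx":0,"ry":0,"rz":0,"hand":-0.4},{"dx":0,"dy":0,"dz":0,"rx":0,"ry":0,"rz":0,"hand":-0.4}]' 60
python3 - <<'E'
from h import *
to(685.3,-88.5,3,1.508)
n='side'
p,d=bot.grab_frame(n)
p=np.clip(p*1.6,0,255).astype(np.uint8)
cv2.imwrite(f'pics/g14.png',cv2.resize(p[150:240,180:290],None,fx=6,fy=6,interpolation=cv2.INTER_CUBIC)[:,:,::-1])
E
```

```text
clock: 15.75
position: [0.6833, -0.0898, 0.0199]
tool_rot: [-3.141, -0.0, 1.508]
force: [-0.3, 0.1, -0.4]
grip_width: 0.0598
TCP [683.3 -89.8  19.9] rot [-3.141 -0.     1.508] w 59.8 F [-0.3  0.1 -0.4] t 15.8
tool shift dx,dy,dz [ 1.5  1.9 16.9]
rz total -0.0
shift after turn [ 1.5  1.9 16.9]
```

View pics/g14.png

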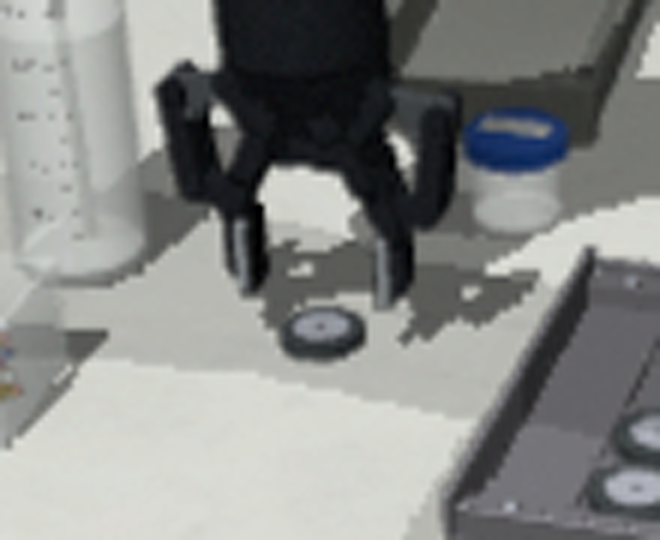

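```bash

python3 -m inch '[{"dx":1,"dy":1,"dz":10,"rx":0,"ry":0,"rz":0,"hand":-0.4},{"dx":0,"dy":0,"dz":7,"rx":0,"ry":0,"rz":0,"hand":-0.4},{"dx":0,"dy":0,"dz":0,"rx":0,"ry":0,"rz":0,"hand":-0.2},{"dx":0,"dy":0,"dz":0,"rx":0,"ry":0,"rz":0,"hand":0.1},{"dx":0,"dy":0,"dz":0,"rx":0,"ry":0,"rz":0,"hand":0.5},{"dx":0,"dy":0,"dz":0,"rx":0,"ry":0,"rz":0,"hand":0.5},{"dx":0,"dy":0,"dz":0,"rx":0,"ry":0,"rz":0,"hand":0.5},{"dx":0,"dy":0,"dz":0,"rx":0,"ry":0,"rz":0,"hand":0.5}]' 60
python3 - <<'E'
from h import *
to(505.9,-110.9,50,1.508)
n='side'
p,d=bot.grab_frame(n)
p=np.clip(p*1.6,0,255).astype(np.uint8)
cv2.imwrite(f'pics/g15.png',cv2.resize(p[150:240,180:290],None,fx=6,fy=6,interpolation=cv2.INTER_CUBIC)[:,:,::-1])
E
```

```text
clock: 16.6
position: [0.685, -0.0895, 0.0031]
tool_rot: [3.141, -0.0, 1.507]
force: [-1.0, 0.8, 5.0]
grip_width: 0.0362
TCP [685.  -89.5   3.1] rot [ 3.141 -0.     1.507] w 36.2 F [-1.   0.8  5. ] t 16.6
tool shift dx,dy,dz [ -32.8 -177.3  -47. ]
rz total -0.001
shift after turn [ -32.6 -177.4  -46.9]
```

View pics/g15.png

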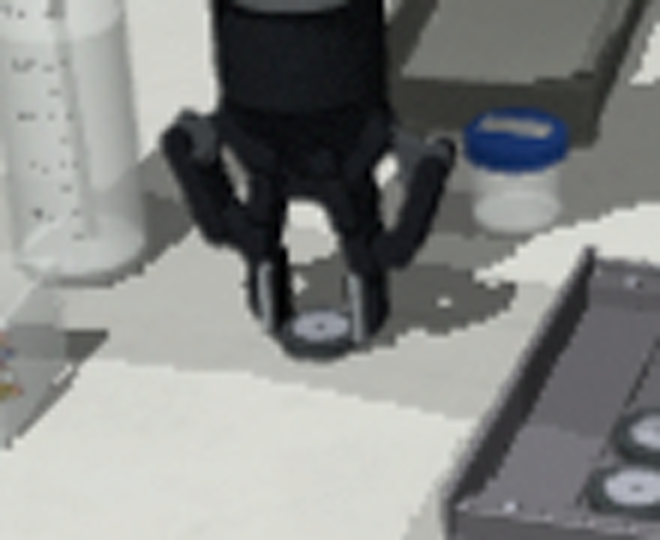

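```bash

python3 -m inch '[{"dx":0,"dy":0,"dz":-20,"rx":0,"ry":0,"rz":0,"hand":0.5},{"dx":0,"dy":0,"dz":-20,"rx":0,"ry":0,"rz":0,"hand":0.5},{"dx":2,"dy":-30,"dz":-8,"rx":0,"ry":0,"rz":0,"hand":0.5},{"dx":2,"dy":-30,"dz":0,"rx":0,"ry":0,"rz":0,"hand":0.5},{"dx":2,"dy":-30,"dz":0,"rx":0,"ry":0,"rz":0,"hand":0.5},{"dx":2,"dy":-30,"dz":0,"rx":0,"ry":0,"rz":0,"hand":0.5},{"dx":2,"dy":-30,"dz":0,"rx":0,"ry":0,"rz":0,"hand":0.5},{"dx":2,"dy":-27,"dz":0,"rx":0,"ry":0,"rz":0,"hand":0.5},{"dx":0,"dy":0,"dz":0,"rx":0,"ry":0,"rz":0,"hand":0.5},{"dx":0,"dy":0,"dz":0,"rx":0,"ry":0,"rz":0,"hand":0.5}]' 60
python3 - <<'E'
from h import *
to(508.8,-65.5,10.5,1.508)
E
```

```text
clock: 17.65
position: [0.5099, -0.0664, 0.0524]
tool_rot: [3.139, 0.001, 1.507]
force: [0.1, -0.1, -0.2]
grip_width: 0.0363
TCP [509.9 -66.4  52.4] rot [3.139e+00 1.000e-03 1.507e+00] w 36.3 F [ 0.1 -0.1 -0.2] t 17.6
tool shift dx,dy,dz [ 0.9 -1.3 41.9]
rz total -0.001
shift after turn [ 0.9 -1.2 41.9]
```

```bash

python3 -m inch '[{"dx":1,"dy":-1,"dz":20,"rx":0,"ry":0,"rz":0,"hand":0.5},{"dx":0,"dy":0,"dz":14,"rx":0,"ry":0,"rz":0,"hand":0.5},{"dx":0,"dy":0,"dz":7.5,"rx":0,"ry":0,"rz":0,"hand":0.5},{"dx":0,"dy":0,"dz":0,"rx":0,"ry":0,"rz":0,"hand":0.5},{"dx":0,"dy":0,"dz":0,"rx":0,"ry":0,"rz":0,"hand":0.5}]' 60
python3 - <<'E'
from h import *
to(508.8,-65.5,10,1.508)
n='side'
p,d=bot.grab_frame(n)
p=np.clip(p*1.6,0,255).astype(np.uint8)
cv2.imwrite(f'pics/g16.png',cv2.resize(p[180:260,240:340],None,fx=7,fy=7,interpolation=cv2.INTER_CUBIC)[:,:,::-1])
E
```

```text
clock: 18.15
position: [0.5083, -0.0651, 0.0093]
tool_rot: [-3.141, -0.0, 1.507]
force: [-0.3, 0.2, -0.4]
grip_width: 0.0359
TCP [508.3 -65.1   9.3] rot [-3.141 -0.     1.507] w 35.9 F [-0.3  0.2 -0.4] t 18.1
tool shift dx,dy,dz [-0.4  0.5 -0.7]
rz total -0.001
shift after turn [-0.4  0.5 -0.7]
```

View pics/g16.png

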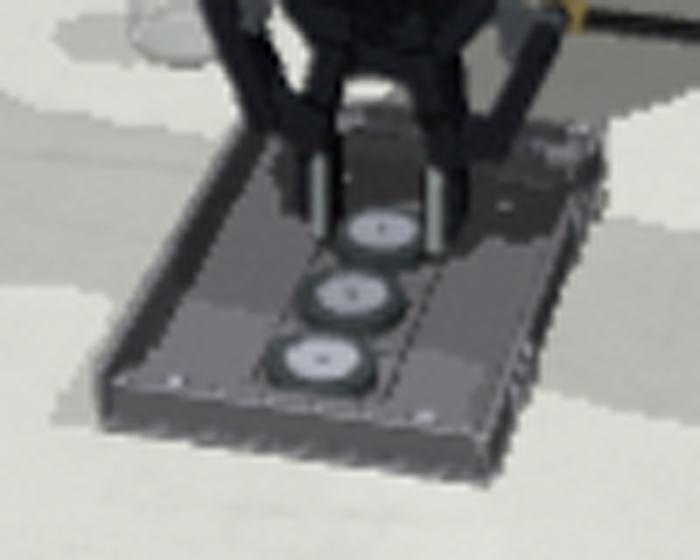

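```bash

python3 -m inch '[{"dx":0,"dy":0,"dz":0,"rx":0,"ry":0,"rz":0,"hand":-0.2},{"dx":0,"dy":0,"dz":0,"rx":0,"ry":0,"rz":0,"hand":-0.2},{"dx":0,"dy":0,"dz":0,"rx":0,"ry":0,"rz":0,"hand":-0.2},{"dx":0,"dy":0,"dz":0,"rx":0,"ry":0,"rz":0,"hand":-0.2},{"dx":0,"dy":0,"dz":-30,"rx":0,"ry":0,"rz":0,"hand":-0.2},{"dx":0,"dy":0,"dz":-40,"rx":0,"ry":0,"rz":0,"hand":-0.2},{"dx":40,"dy":-15,"dz":-20,"rx":0,"ry":0,"rz":0,"hand":-0.4},{"dx":45,"dy":-15,"dz":0,"rx":0,"ry":0,"rz":0,"hand":-0.4},{"dx":45,"dy":-10,"dz":0,"rx":0,"ry":0,"rz":0,"hand":-0.4},{"dx":45,"dy":0,"dz":0,"rx":0,"ry":0,"rz":0,"hand":-0.4}]' 60
python3 -m inch '[{"dx":45,"dy":0,"dz":0,"rx":0,"ry":0,"rz":0.14,"hand":-0.4},{"dx":40,"dy":8,"dz":0,"rx":0,"ry":0,"rz":0.14,"hand":-0.4},{"dx":30,"dy":10,"dz":0,"rx":0,"ry":0,"rz":0.14,"hand":-0.4},{"dx":0,"dy":0,"dz":0,"rx":0,"ry":0,"rz":0.14,"hand":-0.4},{"dx":0,"dy":0,"dz":0,"rx":0,"ry":0,"rz":0.14,"hand":-0.4},{"dx":0,"dy":0,"dz":0,"rx":0,"ry":0,"rz":0.14,"hand":-0.4},{"dx":0,"dy":0,"dz":0,"rx":0,"ry":0,"rz":0.14,"hand":-0.4},{"dx":0,"dy":0,"dz":0,"rx":0,"ry":0,"rz":0.14,"hand":-0.4},{"dx":0,"dy":0,"dz":0,"rx":0,"ry":0,"rz":0.14,"hand":-0.4},{"dx":0,"dy":0,"dz":0,"rx":0,"ry":0,"rz":0.14,"hand":-0.4}]' 60
python3 - <<'E'
from h import *
to(468.5,225,60,.085)
print(bot.observe()['qpos'])
for n in ['top','side']:
    p,d=bot.grab_frame(n)
    for r in bot.trace(n,'disc0'):
        m=r['region'];rr,cc=np.nonzero(m); c=[(rr.min()+rr.max())/2,(cc.min()+cc.max())/2]
        print(n,round(r['score'],2),r['box'],np.round(ray(n,c,.013)*1000,1))
    p=np.clip(p*1.6,0,255).astype(np.uint8)
    cv2.imwrite(f'pics/h1{n}.png',cv2.resize(p[150:310,140:360],None,fx=3.5,fy=3.5,interpolation=cv2.INTER_CUBIC)[:,:,::-1])
E
```

```text
clock: 19.2
position: [0.4782, 0.1134, 0.0997]
tool_rot: [3.141, 0.0, 1.507]
force: [1.4, -0.3, 0.5]
grip_width: 0.0597
clock: 20.2
position: [0.5176, 0.2193, 0.0994]
tool_rot: [-3.142, 0.0, 0.101]
force: [-0.1, -0.2, -0.3]
grip_width: 0.0601
TCP [517.6 219.3  99.4] rot [-3.142  0.     0.101] w 60.1 F [-0.1 -0.2 -0.3] t 20.2
tool shift dx,dy,dz [-48.3 -10.6  39.4]
rz total 0.016
shift after turn [-48.5  -9.8  39.4]
[-0.45541651  0.59884032 -0.07063132  1.87251976  0.0637708   0.67239003
 -2.03349248]
top 0.76 [263.0, 219.7, 271.4, 230.9] [[515.   22.1  13. ]]
top 0.69 [276.6, 220.9, 291.5, 237.1] [[512.5 -20.8  13. ]]
top 0.66 [291.9, 217.4, 306.4, 239.4] [[508.7 -64.9  13. ]]
```

View pics/h1top.png

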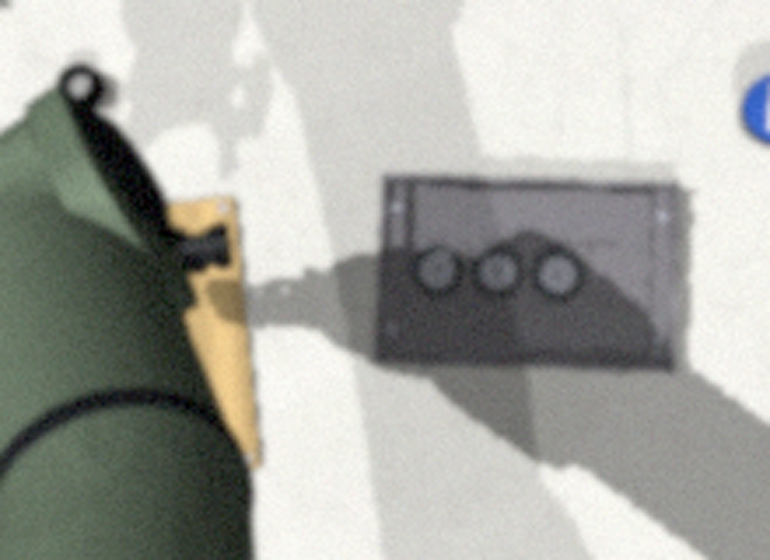

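View pics/h1side.png

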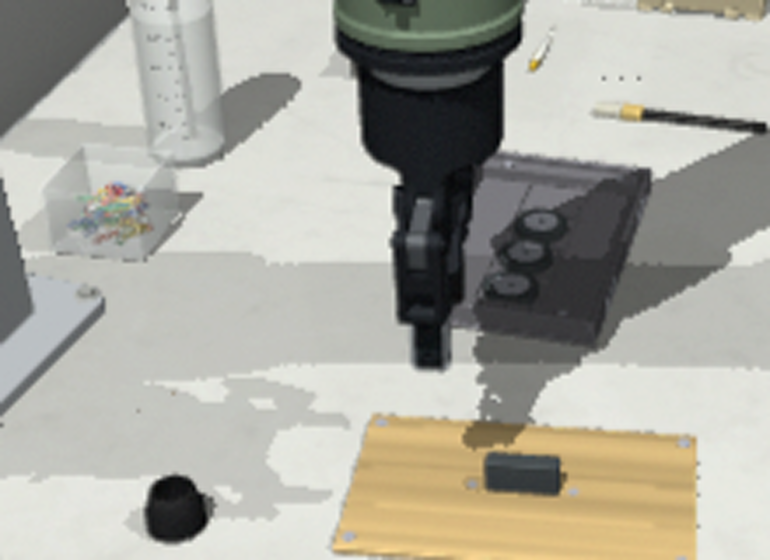

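```bash

python3 - <<'E'
from h import *
C=np.load('pics/topC.npy')
m=(C[...,2]>.02)&(C[...,2]<.034)&(abs(C[...,0]-.469)<.05)&(abs(C[...,1]-.226)<.05)
q=C[m]*1000; print(len(q),q.mean(0),q.min(0),q.max(0),cv2.minAreaRect(q[:,:2].astype(np.float32)))
m=(C[...,2]>.003)&(C[...,2]<.034)&(abs(C[...,0]-.469)<.13)&(abs(C[...,1]-.226)<.09)
q=C[m]*1000; print(len(q),q.mean(0),cv2.minAreaRect(q[:,:2].astype(np.float32)))
E
```

```text
82 [469.64417107 226.78434782  26.985261  ] [448.85482013 219.77161699  20.06696912] [490.30779009 234.70513687  32.94995638] ((469.4990539550781, 227.4175567626953), (42.307804107666016, 12.191576957702637), 4.247892379760742)
3428 [468.61645806 227.03710981   6.79685193] ((468.69140625, 225.77964782714844), (179.41937255859375, 258.71942138671875), 89.82418060302734)
```

```bash

python3 -m inch '[{"dx":-20,"dy":-5,"dz":0,"rx":0,"ry":0,"rz":0.018,"hand":-0.1},{"dx":-20,"dy":-5,"dz":0,"rx":0,"ry":0,"rz":0,"hand":-0.1},{"dx":-8,"dy":-1,"dz":10,"rx":0,"ry":0,"rz":0,"hand":-0.1},{"dx":0,"dy":0,"dz":20,"rx":0,"ry":0,"rz":0,"hand":-0.1},{"dx":0,"dy":0,"dz":10,"rx":0,"ry":0,"rz":0,"hand":-0.1},{"dx":0,"dy":0,"dz":0,"rx":0,"ry":0,"rz":0,"hand":-0.1},{"dx":0,"dy":0,"dz":0,"rx":0,"ry":0,"rz":0,"hand":-0.1}]' 60
python3 - <<'E'
from h import *
to(469.3,226.8,11,.083)
n='side'
p,d=bot.grab_frame(n)
p=np.clip(p*1.6,0,255).astype(np.uint8)
cv2.imwrite(f'pics/h2{n}.png',cv2.resize(p[200:350,200:380],None,fx=4,fy=4,interpolation=cv2.INTER_CUBIC)[:,:,::-1])
E
```

```text
clock: 21.1
position: [0.4691, 0.2256, 0.0595]
tool_rot: [-3.142, 0.0, 0.09]
force: [0.5, 1.1, 0.4]
grip_width: 0.0469
TCP [469.1 225.6  59.5] rot [-3.142  0.     0.09 ] w 46.9 F [0.5 1.1 0.4] t 21.1
tool shift dx,dy,dz [ 0.3 -1.2 48.5]
rz total 0.007
shift after turn [ 0.3 -1.2 48.5]
```

View pics/h2side.png

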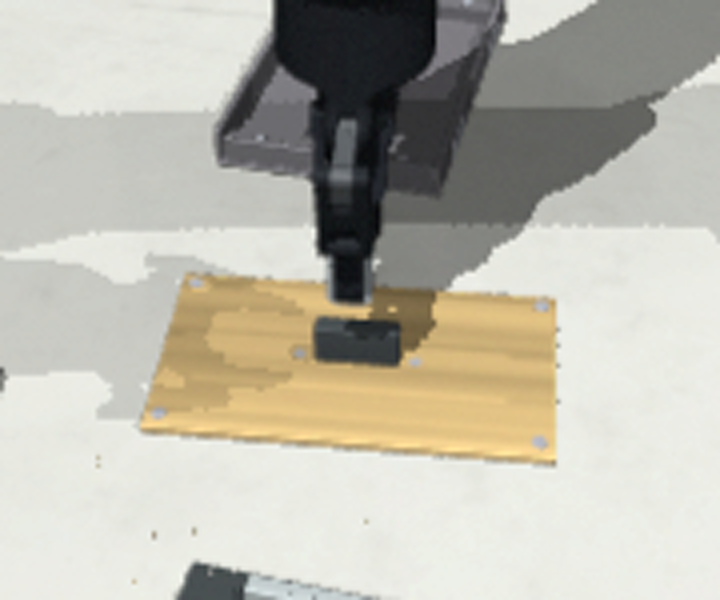

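```bash

python3 - <<'E'
from h import *
f=lambda P:(proj('side',np.array(P)/1000)-[200,200])*4
print('tip pred',f([469.1,225.6+23.5+14,62.5]),f([469.1,225.6+23.5,62.5]))
print('handle ends pred', f([[469.3+22*np.cos(.083)-6*np.sin(.083)*0,227+6+1.8,28],[469.3-22,227+6-1.8,28]]), f([[469.3+22,233+1.8,6],[469.3-22,233-1.8,6]]))
E
```

```text
tip pred [[312.21495192 339.58814005]] [[294.21354748 345.10837683]]
handle ends pred [[324.91040826 307.95992733]
 [331.27853223 394.31601132]] [[358.17026221 308.3849286 ]
 [364.67676728 393.81291761]]
```

```bash

python3 -m inch '[{"dx":0,"dy":-1,"dz":20,"rx":0,"ry":0,"rz":0.005,"hand":-0.1},{"dx":0,"dy":0,"dz":15,"rx":0,"ry":0,"rz":0,"hand":-0.1},{"dx":0,"dy":0,"dz":13,"rx":0,"ry":0,"rz":0,"hand":-0.1},{"dx":0,"dy":0,"dz":0,"rx":0,"ry":0,"rz":0,"hand":0.2},{"dx":0,"dy":0,"dz":0,"rx":0,"ry":0,"rz":0,"hand":0.5},{"dx":0,"dy":0,"dz":0,"rx":0,"ry":0,"rz":0,"hand":1},{"dx":0,"dy":0,"dz":0,"rx":0,"ry":0,"rz":0,"hand":1},{"dx":0,"dy":0,"dz":0,"rx":0,"ry":0,"rz":0,"hand":1},{"dx":0,"dy":0,"dz":0,"rx":0,"ry":0,"rz":0,"hand":1},{"dx":0,"dy":0,"dz":0,"rx":0,"ry":0,"rz":0,"hand":1}]' 100
python3 - <<'E'
from h import *
to(469.3,226.8,11,.083)
n='side'
p,d=bot.grab_frame(n)
p=np.clip(p*1.6,0,255).astype(np.uint8)
cv2.imwrite(f'pics/h3{n}.png',cv2.resize(p[200:350,200:380],None,fx=4,fy=4,interpolation=cv2.INTER_CUBIC)[:,:,::-1])
E
```

```text
clock: 22.15
position: [0.4691, 0.2269, 0.0123]
tool_rot: [-3.141, -0.001, 0.084]
force: [-1.6, -0.8, 6.9]
grip_width: 0.0095
TCP [469.1 226.9  12.3] rot [-3.141e+00 -1.000e-03  8.400e-02] w 9.5 F [-1.6 -0.8  6.9] t 22.1
tool shift dx,dy,dz [0.2 0.1 1.3]
rz total 0.001
shift after turn [0.2 0.1 1.3]
```

View pics/h3side.png

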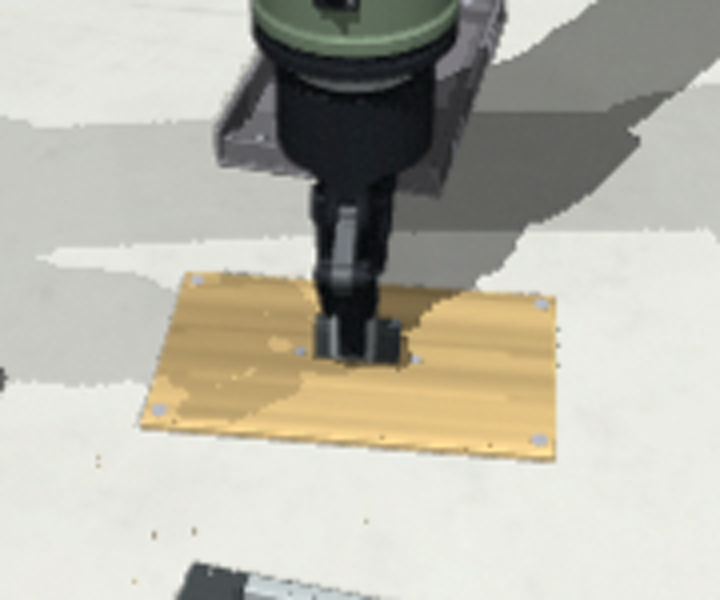

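```bash

python3 -m inch '[{"dx":0,"dy":0,"dz":-10,"rx":0,"ry":0,"rz":0,"hand":1},{"dx":0,"dy":0,"dz":-20,"rx":0,"ry":0,"rz":0,"hand":1},{"dx":0,"dy":0,"dz":-20,"rx":0,"ry":0,"rz":0,"hand":1},{"dx":0,"dy":0,"dz":-10,"rx":0,"ry":0,"rz":0,"hand":1},{"dx":0,"dy":0,"dz":0,"rx":0,"ry":0,"rz":-0.14,"hand":1},{"dx":0,"dy":0,"dz":0,"rx":0,"ry":0,"rz":-0.14,"hand":1},{"dx":0,"dy":0,"dz":0,"rx":0,"ry":0,"rz":-0.14,"hand":1},{"dx":0,"dy":0,"dz":0,"rx":0,"ry":0,"rz":-0.14,"hand":1},{"dx":0,"dy":0,"dz":0,"rx":0,"ry":0,"rz":-0.14,"hand":1},{"dx":0,"dy":0,"dz":0,"rx":0,"ry":0,"rz":-0.14,"hand":1}]' 100
python3 -m inch '[{"dx":0,"dy":0,"dz":0,"rx":0,"ry":0,"rz":-0.14,"hand":1},{"dx":0,"dy":0,"dz":0,"rx":0,"ry":0,"rz":-0.14,"hand":1},{"dx":0,"dy":0,"dz":0,"rx":0,"ry":0,"rz":-0.14,"hand":1},{"dx":0,"dy":0,"dz":0,"rx":0,"ry":0,"rz":-0.14,"hand":1},{"dx":0,"dy":0,"dz":0,"rx":0,"ry":0,"rz":-0.02,"hand":1},{"dx":0,"dy":0,"dz":0,"rx":0,"ry":0,"rz":0,"hand":1}]' 100
python3 - <<'E'
from h import *
to(510.3,-42.7,62,1.508)
for n in ['side']:
    p,d=bot.grab_frame(n)
    p=np.clip(p*1.6,0,255).astype(np.uint8)
    cv2.imwrite(f'pics/h4{n}.png',cv2.resize(p[160:350,180:400],None,fx=3.5,fy=3.5,interpolation=cv2.INTER_CUBIC)[:,:,::-1])
E
```

```text
clock: 23.2
position: [0.4688, 0.2265, 0.0717]
tool_rot: [3.141, -0.0, 0.929]
force: [0.7, 0.7, -2.5]
grip_width: 0.0096
clock: 23.8
position: [0.4688, 0.2264, 0.0714]
tool_rot: [-3.142, 0.0, 1.5]
force: [0.2, -0.6, -3.0]
grip_width: 0.0089
TCP [468.8 226.4  71.4] rot [-3.142  0.     1.5  ] w 8.9 F [ 0.2 -0.6 -3. ] t 23.8
tool shift dx,dy,dz [-265.5   60.3    9.4]
rz total -0.008
shift after turn [-266.    58.3    9.4]
```

View pics/h4side.png

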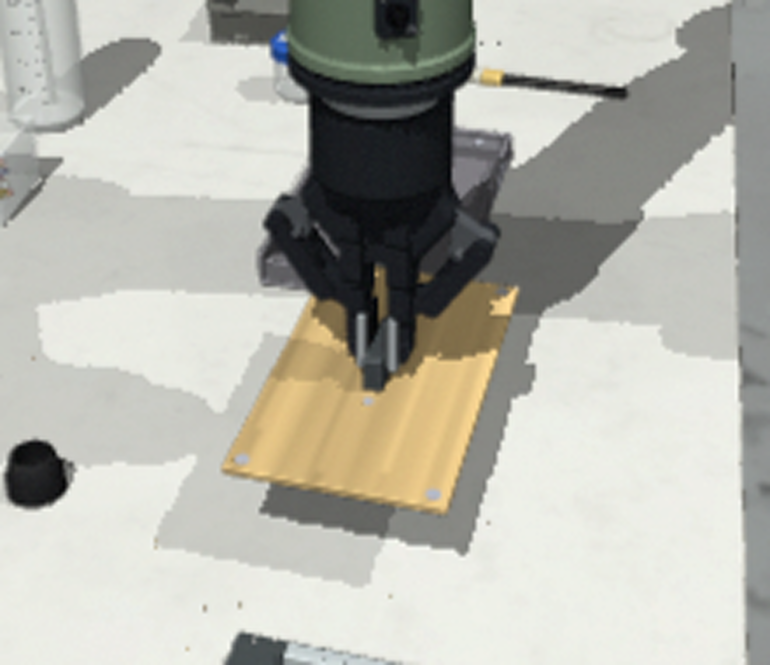

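```bash

python3 -m inch '[{"dx":-30,"dy":6.5,"dz":0,"rx":0,"ry":0,"rz":-0.008,"hand":1},{"dx":-30,"dy":6.5,"dz":0,"rx":0,"ry":0,"rz":0,"hand":1},{"dx":-30,"dy":6.5,"dz":0,"rx":0,"ry":0,"rz":0,"hand":1},{"dx":-30,"dy":6.5,"dz":0,"rx":0,"ry":0,"rz":0,"hand":1},{"dx":-30,"dy":6.5,"dz":0,"rx":0,"ry":0,"rz":0,"hand":1},{"dx":-30,"dy":6.5,"dz":0,"rx":0,"ry":0,"rz":0,"hand":1},{"dx":-30,"dy":6.5,"dz":0,"rx":0,"ry":0,"rz":0,"hand":1},{"dx":-30,"dy":6.5,"dz":0,"rx":0,"ry":0,"rz":0,"hand":1},{"dx":-25,"dy":6.5,"dz":0,"rx":0,"ry":0,"rz":0,"hand":1},{"dx":0,"dy":0,"dz":0,"rx":0,"ry":0,"rz":0,"hand":1}]' 100
python3 -m inch '[{"dx":0,"dy":0,"dz":10,"rx":0,"ry":0,"rz":0,"hand":1},{"dx":0,"dy":0,"dz":6,"rx":0,"ry":0,"rz":0,"hand":1},{"dx":0,"dy":0,"dz":0,"rx":0,"ry":0,"rz":0,"hand":1},{"dx":0,"dy":0,"dz":0,"rx":0,"ry":0,"rz":0,"hand":1}]' 100
python3 - <<'E'
from h import *
to(510.3,-42.7,62,1.508)
s=bot.observe()['position']; z=s[2]*1000-12.3
for n in ['side','top']:
    p,d=bot.grab_frame(n)
    if n=='side':
        for zz in (z+6,): 
            x,sc,ps=edgefit(n,p.astype(float),box(61,102,zz)[:1]+box(61,102,zz)[2:],(s[0]*1000,s[1]*1000+4,-.063)); print('cover side',np.round(x,3),sc)
        x,sc,ps2=edgefit(n,p.astype(float),[CASE[2],CASE[3]],(510,-39,-.063)); print('case side',np.round(x,3),sc)
    p=np.clip(p*1.6,0,255).astype(np.uint8)
    cv2.imwrite(f'pics/h5{n}.png',cv2.resize(p[160:290,220:380],None,fx=4.5,fy=4.5,interpolation=cv2.INTER_CUBIC)[:,:,::-1])
E
```

```text
clock: 24.85
position: [0.5115, -0.0452, 0.0712]
tool_rot: [3.142, 0.002, 1.504]
force: [-1.0, 1.1, -2.7]
grip_width: 0.0094
clock: 25.25
position: [0.5111, -0.0405, 0.055]
tool_rot: [-3.141, -0.0, 1.513]
force: [-0.9, -0.2, -2.2]
grip_width: 0.0092
TCP [511.1 -40.5  55. ] rot [-3.141 -0.     1.513] w 9.2 F [-0.9 -0.2 -2.2] t 25.2
tool shift dx,dy,dz [-2.3 -0.6 -7. ]
rz total 0.005
shift after turn [-2.3 -0.6 -7. ]
cover side [ 5.11509e+02 -3.67510e+01 -5.30000e-02] 44.44542997077884
case side [ 5.04342e+02 -3.81730e+01 -5.80000e-02] 30.18823951953491
```

View pics/h5side.png

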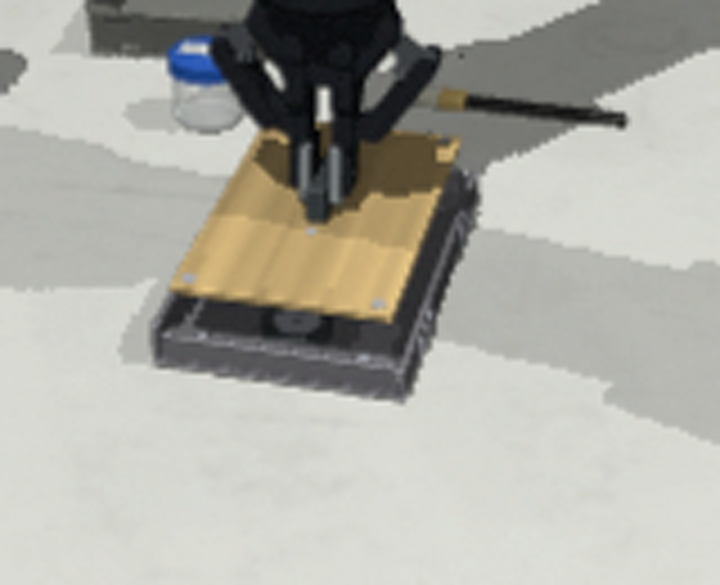

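View pics/h5top.png

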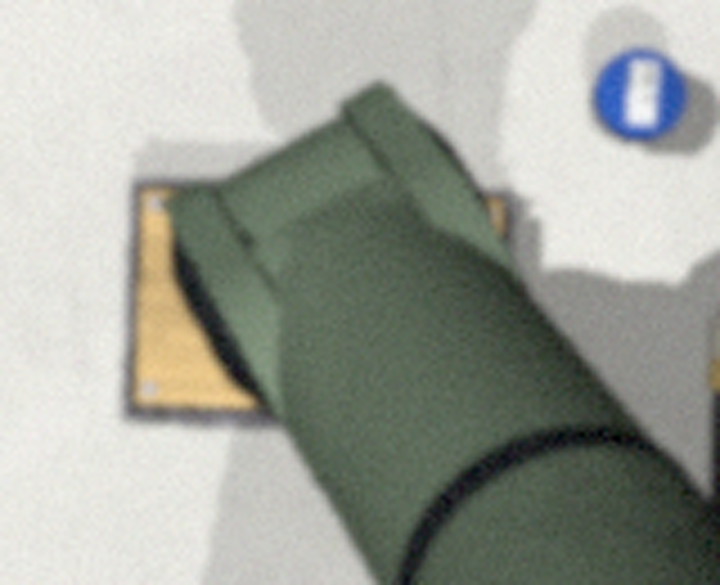

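```bash

python3 - <<'E'
from h import *
imgs=[bot.grab_frame('top')[0].astype(float) for _ in range(3)]
img=np.mean(imgs,0)
hsv=cv2.cvtColor(img.astype(np.uint8),cv2.COLOR_RGB2HSV)
m=(hsv[...,1]>60)&(hsv[...,0]<30)&(hsv[...,2]>60); m[:, :240]=0; m[:,345:]=0; m[:195]=0; m[265:]=0
w=ray('top',np.argwhere(m),.0487)[:,:2]*1000
# into case frame
c0=np.array([510.3,-42.7]); t=-.063; Rm=np.array([[np.cos(t),-np.sin(t)],[np.sin(t),np.cos(t)]])
q=(w-c0)@Rm
print(m.sum(),'x',np.percentile(q[:,0],[0.5,2,98,99.5]),'y',np.percentile(q[:,1],[.5,98,99,99.8]))
# left edge slope: max y for x bins
for a in range(-60,60,12):
    s=q[(q[:,0]>=a)&(q[:,0]<a+12)]
    if len(s): print(a,np.round(s[:,1].max(),1),end='; ')
print()
s=bot.observe()['position']*1000 if False else np.array(bot.observe()['position'])*1000
print('tcp in case frame',(s[:2]-c0)@Rm, bot.observe()['tool_rot'])
E
```

```text
648 x [-60.98614402 -60.08621922  58.99461908  60.25817069] y [-100.40040976  102.45608835  102.80832401  103.17686436]
-60 101.3; -48 101.8; -36 102.3; -24 102.8; -12 103.3; 0 101.3; 12 101.8; 24 102.2; 36 102.7; 48 103.2; 
tcp in case frame [0.98236509 1.53216031] [ 3.14127599e+00 -1.63295338e-05  1.51183200e+00]
```

```bash

python3 -m inch '[{"dx":-1.5,"dy":-0.5,"dz":0,"rx":0,"ry":0,"rz":0.004,"hand":1},{"dx":0,"dy":0,"dz":8,"rx":0,"ry":0,"rz":0,"hand":1},{"dx":0,"dy":0,"dz":8,"rx":0,"ry":0,"rz":0,"hand":1},{"dx":0,"dy":0,"dz":3,"rx":0,"ry":0,"rz":0,"hand":1},{"dx":0,"dy":0,"dz":0,"rx":0,"ry":0,"rz":0,"hand":1},{"dx":0,"dy":0,"dz":0,"rx":0,"ry":0,"rz":0,"hand":1}]' 100
python3 - <<'E'
from h import *
to(510.3,-42.7,27.3,1.508)
img=np.mean([bot.grab_frame('top')[0].astype(float) for _ in range(3)],0)
hsv=cv2.cvtColor(img.astype(np.uint8),cv2.COLOR_RGB2HSV)
m=(hsv[...,1]>60)&(hsv[...,0]<30)&(hsv[...,2]>60); m[:, :240]=0; m[:,345:]=0; m[:195]=0; m[265:]=0
w=ray('top',np.argwhere(m),.030)[:,:2]*1000
c0=np.array([510.3,-42.7]); t=-.063; Rm=np.array([[np.cos(t),-np.sin(t)],[np.sin(t),np.cos(t)]])
q=(w-c0)@Rm
print('x',np.percentile(q[:,0],[0.5,2,98,99.5]),'y',np.percentile(q[:,1],[.5,98,99,99.8]))
p,_=bot.grab_frame('side')
for nm,p in (('top',img),('side',p)):
    p=np.clip(p*1.6,0,255).astype(np.uint8)
    cv2.imwrite(f'pics/h6{nm}.png',cv2.resize(p[180:280,230:360],None,fx=5.5,fy=5.5,interpolation=cv2.INTER_CUBIC)[:,:,::-1])
E
```

```text
clock: 26.1
position: [0.5106, -0.0427, 0.0362]
tool_rot: [-3.141, -0.0, 1.508]
force: [-0.4, 1.0, -1.9]
grip_width: 0.0095
TCP [510.6 -42.7  36.2] rot [-3.141 -0.     1.508] w 9.5 F [-0.4  1.  -1.9] t 26.1
tool shift dx,dy,dz [-0.  -0.3  8.9]
rz total -0.0
shift after turn [-0.  -0.3  8.9]
x [-61.12556299 -60.22512692  59.4358821   61.98900263] y [-102.28149236  100.61485618  101.15693682  101.43342343]
```

View pics/h6side.png

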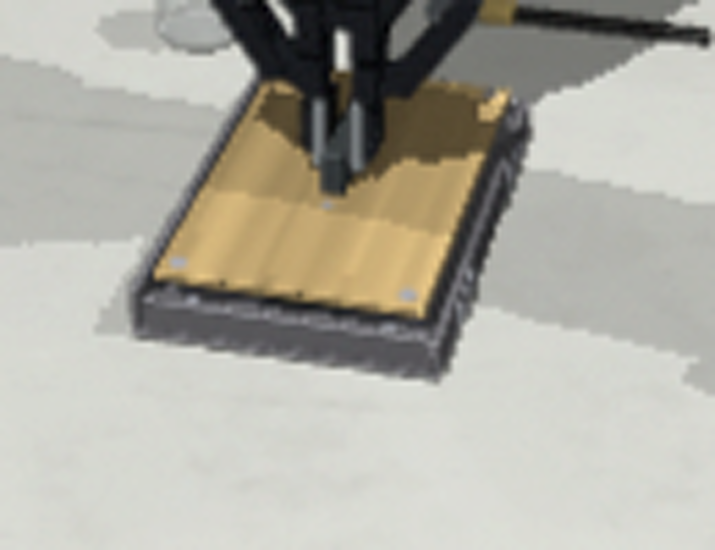

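View pics/h6top.png

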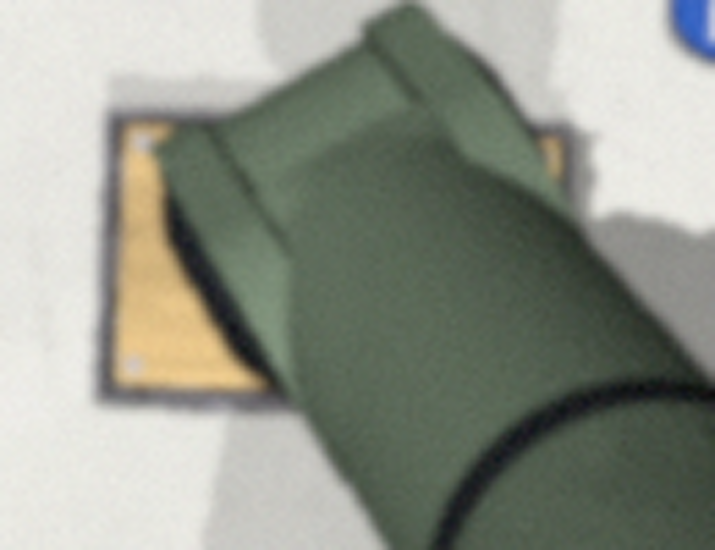

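The cover is nearly centred: the margins in the zoomed top view are about 13/15 px left/right and 13/15 px top/bottom. Lowering it now.

```bash

python3 -m inch '[{"dx":0,"dy":0,"dz":3,"rx":0,"ry":0,"rz":0,"hand":1},{"dx":0,"dy":0,"dz":3,"rx":0,"ry":0,"rz":0,"hand":1},{"dx":0,"dy":0,"dz":2.5,"rx":0,"ry":0,"rz":0,"hand":1},{"dx":0,"dy":0,"dz":0,"rx":0,"ry":0,"rz":0,"hand":1},{"dx":0,"dy":0,"dz":0,"rx":0,"ry":0,"rz":0,"hand":1}]' 100
python3 - <<'E'
from h import *
to(510.3,-42.7,27.3,1.508)
p,_=bot.grab_frame('side')
p=np.clip(p*1.6,0,255).astype(np.uint8)
cv2.imwrite(f'pics/h7.png',cv2.resize(p[180:280,230:360],None,fx=5.5,fy=5.5,interpolation=cv2.INTER_CUBIC)[:,:,::-1])
E
```

```text
clock: 26.8
position: [0.5106, -0.0428, 0.0277]
tool_rot: [-3.141, -0.0, 1.508]
force: [0.3, 0.0, -2.8]
grip_width: 0.0092
TCP [510.6 -42.8  27.7] rot [-3.141 -0.     1.508] w 9.2 F [ 0.3  0.  -2.8] t 26.8
tool shift dx,dy,dz [ 0.1 -0.3  0.4]
rz total -0.0
shift after turn [ 0.1 -0.3  0.4]
```

View pics/h7.png

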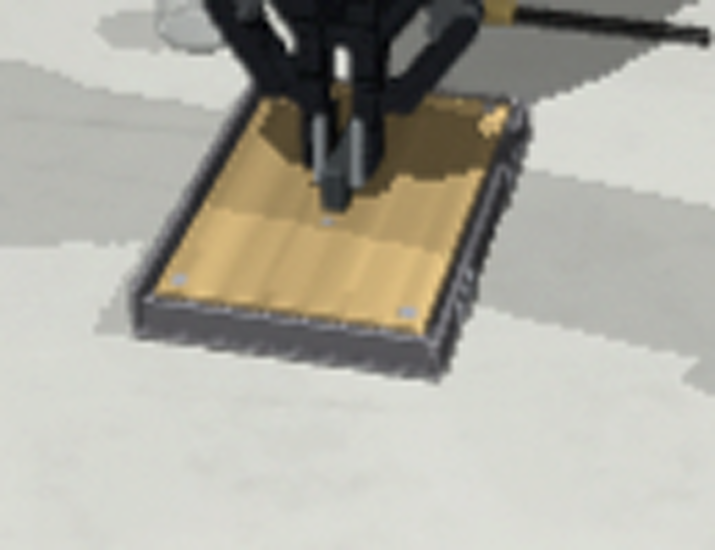

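Inside the rim and just above the ledges, with no contact force. I'll touch down and release.

```bash

python3 -m inch '[{"dx":0,"dy":0,"dz":1,"rx":0,"ry":0,"rz":0,"hand":1},{"dx":0,"dy":0,"dz":0.5,"rx":0,"ry":0,"rz":0,"hand":1},{"dx":0,"dy":0,"dz":0,"rx":0,"ry":0,"rz":0,"hand":1},{"dx":0,"dy":0,"dz":0,"rx":0,"ry":0,"rz":0,"hand":0.6},{"dx":0,"dy":0,"dz":0,"rx":0,"ry":0,"rz":0,"hand":0.1},{"dx":0,"dy":0,"dz":0,"rx":0,"ry":0,"rz":0,"hand":0.1},{"dx":0,"dy":0,"dz":0,"rx":0,"ry":0,"rz":0,"hand":0.1},{"dx":0,"dy":0,"dz":-20,"rx":0,"ry":0,"rz":0,"hand":0.1},{"dx":0,"dy":0,"dz":-40,"rx":0,"ry":0,"rz":0,"hand":0.1},{"dx":0,"dy":0,"dz":-40,"rx":0,"ry":0,"rz":0,"hand":0.1}]' 60
python3 -m inch '[{"dx":40,"dy":-5,"dz":0,"rx":0,"ry":0,"rz":0,"hand":0.1},{"dx":45,"dy":-6,"dz":0,"rx":0,"ry":0,"rz":0,"hand":0.1},{"dx":45,"dy":-6,"dz":0,"rx":0,"ry":0,"rz":0,"hand":0.1},{"dx":45,"dy":-6,"dz":0,"rx":0,"ry":0,"rz":0,"hand":0.1},{"dx":45,"dy":-6,"dz":0,"rx":0,"ry":0,"rz":0,"hand":0.1},{"dx":45,"dy":-6,"dz":0,"rx":0,"ry":0,"rz":0,"hand":0.1},{"dx":40,"dy":-6,"dz":0,"rx":0,"ry":0,"rz":0,"hand":0.1},{"dx":30,"dy":-6,"dz":0,"rx":0,"ry":0,"rz":0,"hand":0.1},{"dx":0,"dy":0,"dz":0,"rx":0,"ry":0,"rz":0,"hand":0.1}]' 60
python3 - <<'E'
from h import *
to(427,395.5,60,-.05)
print(bot.observe()['qpos'])
img=np.mean([bot.grab_frame('top')[0].astype(float) for _ in range(3)],0); d=bot.grab_frame('top')[1]
np.save('pics/t2.npy',img)
x,s,ps=edgefit('top',img,CASE,(510,-43,-.063)); print('case',np.round(x,3),s)
x,s,ps=edgefit('top',img,box(61,102,21),(510,-43,-.063)); print('cover',np.round(x,3),s)
C=cloud('top',d); m=(abs(C[...,0]-.51)<.05)&(abs(C[...,1]+.043)<.09)&(C[...,2]<.026)
P=C[m]; A=np.c_[P[:,:2]-[.51,-.043],np.ones(len(P))]; print('plane',np.linalg.lstsq(A,P[:,2],rcond=None)[0])
p,_=bot.grab_frame('side')
for nm,p in (('top',img),('side',p)):
    p=np.clip(p*1.6,0,255).astype(np.uint8)
    cv2.imwrite(f'pics/h8{nm}.png',cv2.resize(p[150:400,90:400],None,fx=2.4,fy=2.4,interpolation=cv2.INTER_CUBIC)[:,:,::-1])
E
```

```text
clock: 27.85
position: [0.5101, -0.0426, 0.1271]
tool_rot: [-3.14, -0.0, 1.508]
force: [0.2, -0.5, -0.1]
grip_width: 0.0382
clock: 28.75
position: [0.4833, 0.2993, 0.1264]
tool_rot: [-3.141, -0.003, 1.513]
force: [-0.1, -1.0, -0.4]
grip_width: 0.0387
TCP [483.3 299.3 126.4] rot [-3.141e+00 -3.000e-03  1.513e+00] w 38.7 F [-0.1 -1.  -0.4] t 28.8
tool shift dx,dy,dz [ 92.7 -61.7  66.6]
rz total 1.563
shift after turn [-61.  -93.3  66.4]
[-0.28639579  0.61197879 -0.52386195  1.82405724  0.40405612  0.81197486
 -1.0715429 ]
case [ 5.0959e+02 -4.3954e+01 -6.5000e-02] 49.313258277315086
cover [ 5.10256e+02 -4.35580e+01 -6.00000e-02] 37.1711997705076
plane [0.00145087 0.00156269 0.02057282]
```

View pics/h8side.png

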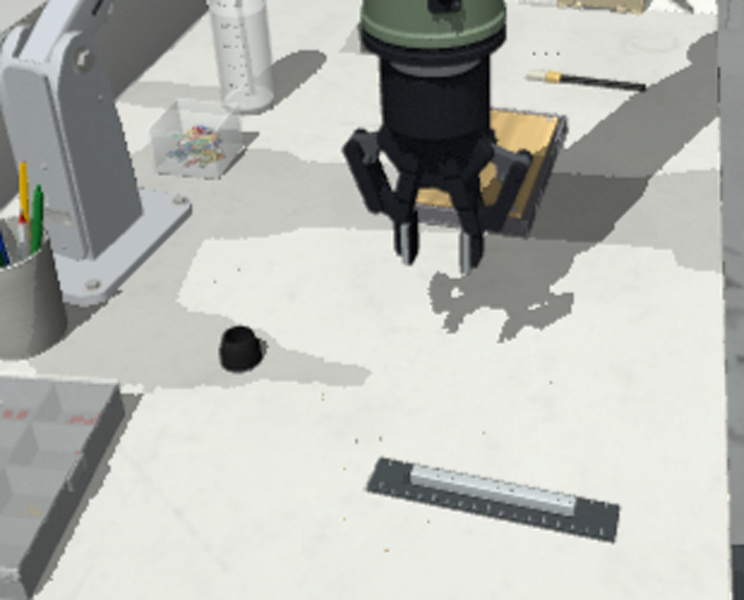

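View pics/h8top.png

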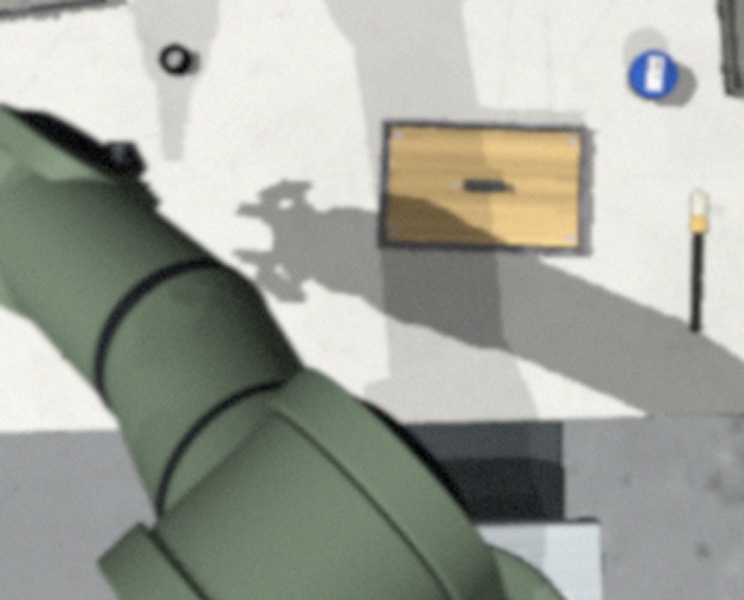

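The cover is seated and level: plane height 20.6 mm, tilt under 0.002. The straightedge hasn't moved. I'll move over it and turn the other way round to keep the last joint in range.

```bash

python3 -m inch '[{"dx":31,"dy":-20,"dz":0,"rx":0,"ry":0,"rz":0,"hand":0.1},{"dx":31,"dy":-20,"dz":0,"rx":0,"ry":0,"rz":0,"hand":0.1},{"dx":31,"dy":-21,"dz":0,"rx":0,"ry":0,"rz":0,"hand":0.1},{"dx":0,"dy":0,"dz":10,"rx":0,"ry":0,"rz":-0.145,"hand":0.1},{"dx":0,"dy":0,"dz":10,"rx":0,"ry":0,"rz":-0.145,"hand":0.1},{"dx":0,"dy":0,"dz":10,"rx":0,"ry":0,"rz":-0.145,"hand":0.1},{"dx":0,"dy":0,"dz":10,"rx":0,"ry":0,"rz":-0.145,"hand":0.1},{"dx":0,"dy":0,"dz":10,"rx":0,"ry":0,"rz":-0.145,"hand":0.1},{"dx":0,"dy":0,"dz":10,"rx":0,"ry":0,"rz":-0.145,"hand":0.1},{"dx":0,"dy":0,"dz":0,"rx":0,"ry":0,"rz":-0.145,"hand":0.1}]' 60
python3 -m inch '[{"dx":0,"dy":0,"dz":0,"rx":0,"ry":0,"rz":-0.145,"hand":0.1},{"dx":0,"dy":0,"dz":0,"rx":0,"ry":0,"rz":-0.145,"hand":0.1},{"dx":0,"dy":0,"dz":0,"rx":0,"ry":0,"rz":-0.145,"hand":0.1},{"dx":0,"dy":0,"dz":0,"rx":0,"ry":0,"rz":-0.13,"hand":0.1},{"dx":0,"dy":0,"dz":0,"rx":0,"ry":0,"rz":0,"hand":0.1}]' 60
python3 - <<'E'
from h import *
to(426.7,395.5,60,3.087)
print(bot.observe()['qpos'])
p,_=bot.grab_frame('side')
p=np.clip(p*1.6,0,255).astype(np.uint8)
cv2.imwrite(f'pics/h9.png',cv2.resize(p[240:400,210:390],None,fx=3.7,fy=3.7,interpolation=cv2.INTER_CUBIC)[:,:,::-1])
E
```

```text
clock: 30.0
position: [0.4302, 0.3896, 0.0652]
tool_rot: [-3.14, 0.0, 2.527]
force: [-0.3, -0.4, 1.0]
grip_width: 0.0385
clock: 30.5
position: [0.4305, 0.39, 0.0661]
tool_rot: [-3.141, -0.0, 3.088]
force: [0.4, 0.9, -0.6]
grip_width: 0.0383
TCP [430.5 390.   66.1] rot [-3.141 -0.     3.088] w 38.3 F [ 0.4  0.9 -0.6] t 30.5
tool shift dx,dy,dz [4.1 5.3 6.1]
rz total 0.001
shift after turn [4.1 5.3 6.1]
[-0.27571209  0.82059585 -0.84016564  1.80816727  0.78209713  0.88336111
  0.02866542]
```

View pics/h9.png

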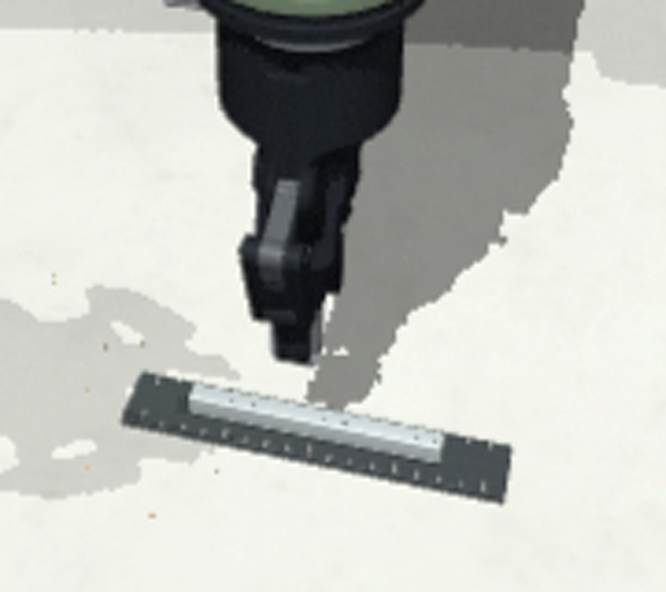

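```bash

python3 -m inch '[{"dx":4,"dy":5,"dz":15,"rx":0,"ry":0,"rz":0,"hand":0.1},{"dx":0,"dy":0,"dz":15,"rx":0,"ry":0,"rz":0,"hand":0.1},{"dx":0,"dy":0,"dz":8,"rx":0,"ry":0,"rz":0,"hand":0.1},{"dx":0,"dy":0,"dz":0,"rx":0,"ry":0,"rz":0,"hand":0.1},{"dx":0,"dy":0,"dz":0,"rx":0,"ry":0,"rz":0,"hand":0.1}]' 60
python3 - <<'E'
from h import *
to(426.7,395.5,13,3.087)
p,_=bot.grab_frame('side')
p=np.clip(p*1.6,0,255).astype(np.uint8)
cv2.imwrite(f'pics/i1.png',cv2.resize(p[290:390,230:350],None,fx=6,fy=6,interpolation=cv2.INTER_CUBIC)[:,:,::-1])
E
```

```text
clock: 31.05
position: [0.426, 0.3964, 0.0282]
tool_rot: [-3.141, -0.0, 3.088]
force: [0.1, 0.6, 0.8]
grip_width: 0.0387
TCP [426.  396.4  28.2] rot [-3.141 -0.     3.088] w 38.7 F [0.1 0.6 0.8] t 31.1
tool shift dx,dy,dz [-0.8 -0.9 15.2]
rz total 0.001
shift after turn [-0.8 -0.9 15.2]
```

View pics/i1.png

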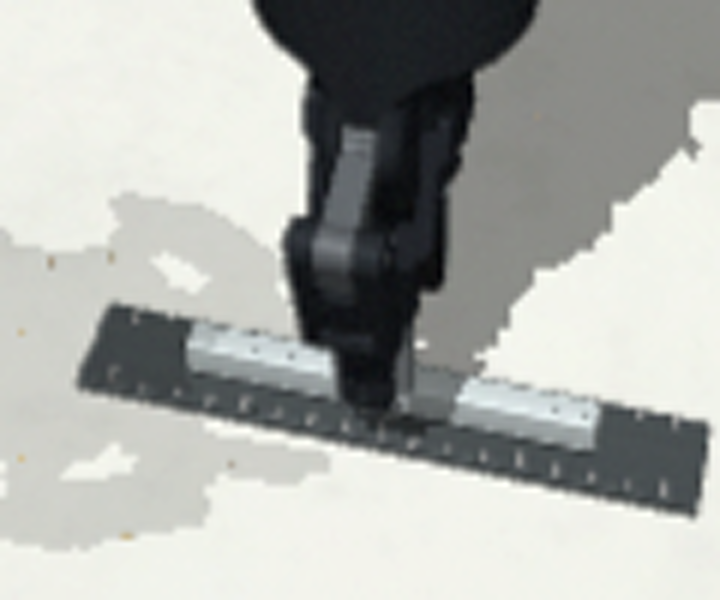

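```bash

python3 -m inch '[{"dx":-0.5,"dy":-0.5,"dz":10,"rx":0,"ry":0,"rz":0,"hand":0.1},{"dx":0,"dy":0,"dz":5,"rx":0,"ry":0,"rz":0,"hand":0.1},{"dx":0,"dy":0,"dz":0,"rx":0,"ry":0,"rz":0,"hand":0.3},{"dx":0,"dy":0,"dz":0,"rx":0,"ry":0,"rz":0,"hand":0.5},{"dx":0,"dy":0,"dz":0,"rx":0,"ry":0,"rz":0,"hand":1},{"dx":0,"dy":0,"dz":0,"rx":0,"ry":0,"rz":0,"hand":1},{"dx":0,"dy":0,"dz":0,"rx":0,"ry":0,"rz":0,"hand":1},{"dx":0,"dy":0,"dz":0,"rx":0,"ry":0,"rz":0,"hand":1},{"dx":0,"dy":0,"dz":0,"rx":0,"ry":0,"rz":0,"hand":1}]' 90
python3 - <<'E'
from h import *
to(426.7,395.5,13,3.087)
p,_=bot.grab_frame('side')
p=np.clip(p*1.6,0,255).astype(np.uint8)
cv2.imwrite(f'pics/i2.png',cv2.resize(p[290:390,230:350],None,fx=6,fy=6,interpolation=cv2.INTER_CUBIC)[:,:,::-1])
E
```

```text
clock: 32.0
position: [0.4267, 0.396, 0.0138]
tool_rot: [3.141, 0.0, 3.088]
force: [-2.3, -2.2, 5.0]
grip_width: 0.0055
TCP [426.7 396.   13.8] rot [3.141 0.    3.088] w 5.5 F [-2.3 -2.2  5. ] t 32.0
tool shift dx,dy,dz [-0.  -0.5  0.8]
rz total 0.001
shift after turn [-0.  -0.5  0.8]
```

View pics/i2.png

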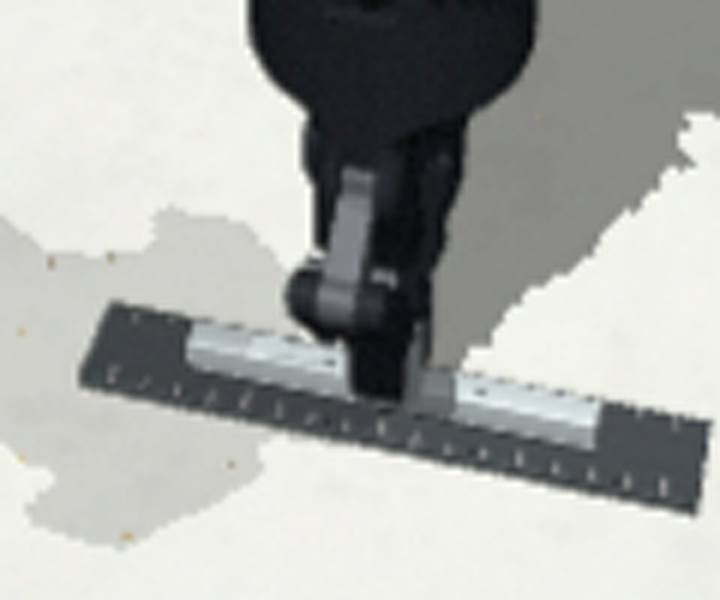

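```bash

python3 -m inch '[{"dx":0,"dy":0,"dz":-5,"rx":0,"ry":0,"rz":0,"hand":1},{"dx":0,"dy":0,"dz":-10,"rx":0,"ry":0,"rz":0,"hand":1},{"dx":0,"dy":0,"dz":-20,"rx":0,"ry":0,"rz":0,"hand":1},{"dx":0,"dy":0,"dz":-20,"rx":0,"ry":0,"rz":0,"hand":1},{"dx":0,"dy":0,"dz":-5,"rx":0,"ry":0,"rz":0,"hand":1},{"dx":0,"dy":0,"dz":0,"rx":0,"ry":0,"rz":0,"hand":1}]' 90
python3 - <<'E'
from h import *
to(510.3,-42.7,80,1.508)
p,_=bot.grab_frame('side')
p=np.clip(p*1.6,0,255).astype(np.uint8)
cv2.imwrite(f'pics/i3.png',cv2.resize(p[260:380,210:370],None,fx=4.5,fy=4.5,interpolation=cv2.INTER_CUBIC)[:,:,::-1])
E
```

```text
clock: 32.65
position: [0.4272, 0.3961, 0.0748]
tool_rot: [3.14, 0.002, 3.087]
force: [-0.7, -1.0, -1.6]
grip_width: 0.0051
TCP [427.2 396.1  74.8] rot [3.140e+00 2.000e-03 3.087e+00] w 5.1 F [-0.7 -1.  -1.6] t 32.6
tool shift dx,dy,dz [-106.7 -433.6   -5.6]
rz total 1.579
shift after turn [-432.7  110.4   -5.2]
```

View pics/i3.png

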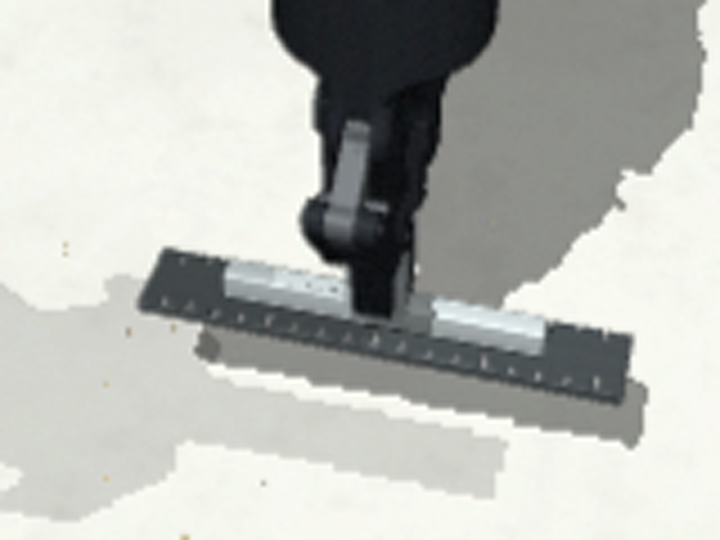

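```bash

python3 -m inch '[{"dx":0,"dy":0,"dz":0,"rx":0,"ry":0,"rz":0.145,"hand":1},{"dx":0,"dy":0,"dz":0,"rx":0,"ry":0,"rz":0.145,"hand":1},{"dx":0,"dy":0,"dz":0,"rx":0,"ry":0,"rz":0.145,"hand":1},{"dx":0,"dy":0,"dz":0,"rx":0,"ry":0,"rz":0.145,"hand":1},{"dx":0,"dy":0,"dz":0,"rx":0,"ry":0,"rz":0.145,"hand":1},{"dx":0,"dy":0,"dz":0,"rx":0,"ry":0,"rz":0.145,"hand":1},{"dx":0,"dy":0,"dz":0,"rx":0,"ry":0,"rz":0.145,"hand":1},{"dx":0,"dy":0,"dz":0,"rx":0,"ry":0,"rz":0.145,"hand":1},{"dx":0,"dy":0,"dz":0,"rx":0,"ry":0,"rz":0.145,"hand":1},{"dx":0,"dy":0,"dz":0,"rx":0,"ry":0,"rz":0.145,"hand":1}]' 90
python3 -m inch '[{"dx":0,"dy":0,"dz":0,"rx":0,"ry":0,"rz":0.129,"hand":1},{"dx":-30,"dy":8,"dz":0,"rx":0,"ry":0,"rz":0,"hand":1},{"dx":-40,"dy":10,"dz":0,"rx":0,"ry":0,"rz":0,"hand":1},{"dx":-40,"dy":10,"dz":0,"rx":0,"ry":0,"rz":0,"hand":1},{"dx":-40,"dy":14,"dz":0,"rx":0,"ry":0,"rz":0,"hand":1},{"dx":-40,"dy":14,"dz":0,"rx":0,"ry":0,"rz":0,"hand":1},{"dx":-40,"dy":14,"dz":0,"rx":0,"ry":0,"rz":0,"hand":1},{"dx":-40,"dy":14,"dz":0,"rx":0,"ry":0,"rz":0,"hand":1},{"dx":-40,"dy":14,"dz":0,"rx":0,"ry":0,"rz":0,"hand":1},{"dx":-40,"dy":14,"dz":0,"rx":0,"ry":0,"rz":0,"hand":1}]' 90
python3 - <<'E'
from h import *
to(557.2,-45.7,60,1.508)
E
```

```text
clock: 33.7
position: [0.4263, 0.3955, 0.0726]
tool_rot: [-3.141, 0.001, 1.632]
force: [0.1, 0.0, -1.2]
grip_width: 0.0056
clock: 34.7
position: [0.5166, 0.0377, 0.0728]
tool_rot: [-3.141, 0.0, 1.509]
force: [0.7, -0.8, -1.2]
grip_width: 0.0057
TCP [516.6  37.7  72.8] rot [-3.141  0.     1.509] w 5.7 F [ 0.7 -0.8 -1.2] t 34.7
tool shift dx,dy,dz [-80.7  45.7  12.8]
rz total 0.001
shift after turn [-80.7  45.8  12.8]
```

```bash

python3 -m inch '[{"dx":-27,"dy":15,"dz":0,"rx":0,"ry":0,"rz":0,"hand":1},{"dx":-27,"dy":15,"dz":0,"rx":0,"ry":0,"rz":0,"hand":1},{"dx":-24,"dy":13,"dz":0,"rx":0,"ry":0,"rz":0,"hand":1},{"dx":0,"dy":0,"dz":8,"rx":0,"ry":0,"rz":0,"hand":1},{"dx":0,"dy":0,"dz":0,"rx":0,"ry":0,"rz":0,"hand":1},{"dx":0,"dy":0,"dz":0,"rx":0,"ry":0,"rz":0,"hand":1}]' 90
python3 - <<'E'
from h import *
to(557.2,-45.7,60,1.508)
for n in ['side','top']:
    p,d=bot.grab_frame(n)
    p=np.clip(p*1.6,0,255).astype(np.uint8)
    cv2.imwrite(f'pics/i4{n}.png',cv2.resize(p[160:290,220:380],None,fx=4.5,fy=4.5,interpolation=cv2.INTER_CUBIC)[:,:,::-1])
E
```

```text
clock: 35.3
position: [0.5541, -0.04, 0.0649]
tool_rot: [-3.14, -0.0, 1.51]
force: [0.1, 0.2, -0.4]
grip_width: 0.0054
TCP [554.1 -40.   64.9] rot [-3.14 -0.    1.51] w 5.4 F [ 0.1  0.2 -0.4] t 35.3
tool shift dx,dy,dz [-5.5  3.4  4.9]
rz total 0.002
shift after turn [-5.5  3.4  4.9]
```

View pics/i4side.png

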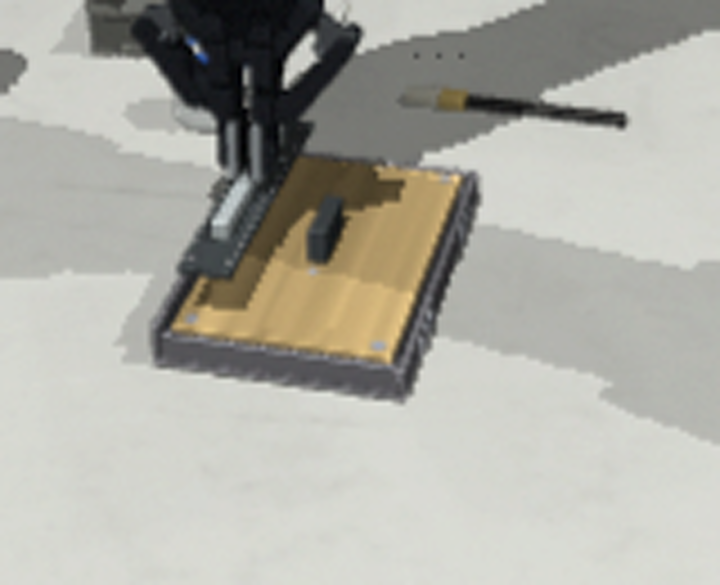

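View pics/i4top.png

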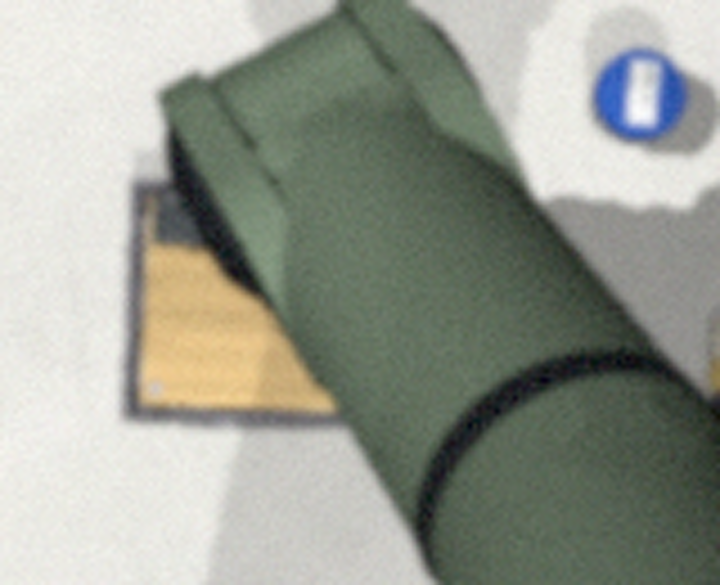

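```bash

python3 -m inch '[{"dx":-5.5,"dy":2.5,"dz":0,"rx":0,"ry":0,"rz":0.002,"hand":1},{"dx":0,"dy":0,"dz":12,"rx":0,"ry":0,"rz":0,"hand":1},{"dx":0,"dy":0,"dz":8,"rx":0,"ry":0,"rz":0,"hand":1},{"dx":0,"dy":0,"dz":6,"rx":0,"ry":0,"rz":0,"hand":1},{"dx":0,"dy":0,"dz":0,"rx":0,"ry":0,"rz":0,"hand":1},{"dx":0,"dy":0,"dz":0,"rx":0,"ry":0,"rz":0,"hand":1}]' 90
python3 - <<'E'
from h import *
to(557.2,-45.7,34.8,1.508)
for n in ['side']:
    p,d=bot.grab_frame(n)
    p=np.clip(p*1.6,0,255).astype(np.uint8)
    cv2.imwrite(f'pics/i5{n}.png',cv2.resize(p[170:250,230:340],None,fx=6.5,fy=6.5,interpolation=cv2.INTER_CUBIC)[:,:,::-1])
E
```

```text
clock: 36.0
position: [0.5568, -0.0464, 0.0391]
tool_rot: [-3.141, -0.0, 1.507]
force: [-0.5, -0.9, -1.6]
grip_width: 0.0055
TCP [556.8 -46.4  39.1] rot [-3.141 -0.     1.507] w 5.5 F [-0.5 -0.9 -1.6] t 36.0
tool shift dx,dy,dz [0.7 0.3 4.3]
rz total -0.001
shift after turn [0.7 0.3 4.3]
```

View pics/i5side.png

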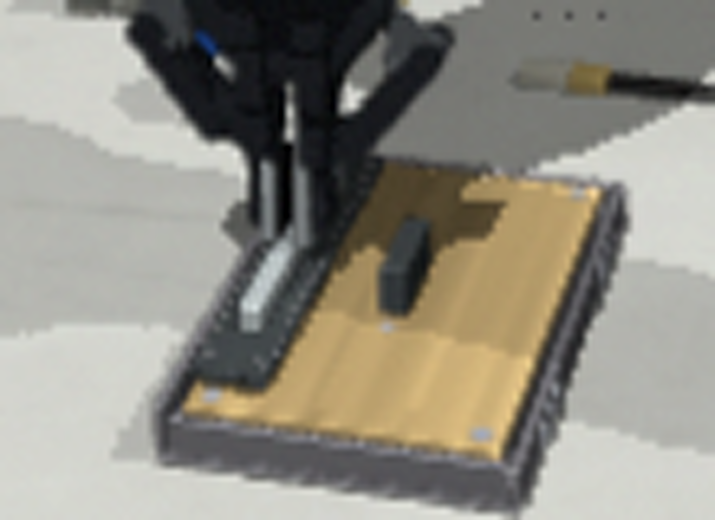

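```bash

python3 -m inch '[{"dx":0,"dy":0,"dz":2,"rx":0,"ry":0,"rz":0,"hand":1},{"dx":0,"dy":0,"dz":1.3,"rx":0,"ry":0,"rz":0,"hand":1},{"dx":0,"dy":0,"dz":0,"rx":0,"ry":0,"rz":0,"hand":1}]' 90
python3 -m inch '[{"dx":0,"dy":1,"dz":0,"rx":0,"ry":0,"rz":0,"hand":1},{"dx":0,"dy":1,"dz":0,"rx":0,"ry":0,"rz":0,"hand":1},{"dx":0,"dy":0,"dz":0,"rx":0,"ry":0,"rz":0,"hand":1}]' 90
python3 -m inch '[{"dx":0,"dy":0.6,"dz":0,"rx":0,"ry":0,"rz":0,"hand":1},{"dx":0,"dy":0,"dz":0,"rx":0,"ry":0,"rz":0,"hand":1}]' 90
python3 -m inch '[{"dx":0,"dy":0.6,"dz":0,"rx":0,"ry":0,"rz":0,"hand":1},{"dx":0,"dy":0,"dz":0,"rx":0,"ry":0,"rz":0,"hand":1}]' 90
```

```text
clock: 36.35
position: [0.5569, -0.0466, 0.0359]
tool_rot: [-3.142, 0.0, 1.507]
force: [0.4, 0.9, -1.0]
grip_width: 0.0054
clock: 36.65
position: [0.5591, -0.0467, 0.0361]
tool_rot: [3.141, -0.0, 1.507]
force: [-0.4, 0.3, -1.8]
grip_width: 0.0052
clock: 36.85
position: [0.5596, -0.0468, 0.036]
tool_rot: [3.142, -0.0, 1.507]
force: [0.0, -1.0, -0.9]
grip_width: 0.0054
clock: 37.05
position: [0.56, -0.0469, 0.036]
tool_rot: [-3.141, 0.0, 1.507]
force: [-1.9, 0.1, -1.2]
grip_width: 0.0054
```

```bash

python3 -m inch '[{"dx":0,"dy":0.6,"dz":0,"rx":0,"ry":0,"rz":0,"hand":1},{"dx":0,"dy":0,"dz":0,"rx":0,"ry":0,"rz":0,"hand":1}]' 90
python3 -m inch '[{"dx":0,"dy":0.6,"dz":0,"rx":0,"ry":0,"rz":0,"hand":1},{"dx":0,"dy":0,"dz":0,"rx":0,"ry":0,"rz":0,"hand":1}]' 90
python3 -m inch '[{"dx":0,"dy":0.6,"dz":0,"rx":0,"ry":0,"rz":0,"hand":1},{"dx":0,"dy":0,"dz":0,"rx":0,"ry":0,"rz":0,"hand":1}]' 90
```

```text
clock: 37.25
position: [0.5601, -0.0469, 0.0359]
tool_rot: [-3.14, 0.0, 1.507]
force: [-5.2, 0.9, 1.2]
grip_width: 0.0054
clock: 37.45
position: [0.5601, -0.0469, 0.0358]
tool_rot: [-3.139, 0.0, 1.507]
force: [-8.6, 0.9, 4.2]
grip_width: 0.0053
clock: 37.65
position: [0.5602, -0.0469, 0.0357]
tool_rot: [-3.138, 0.001, 1.507]
force: [-11.5, 1.2, 7.4]
grip_width: 0.0054
```

```bash

python3 -m inch '[{"dx":0,"dy":-1.3,"dz":0.5,"rx":0,"ry":0,"rz":0,"hand":1},{"dx":0,"dy":0,"dz":0.6,"rx":0,"ry":0,"rz":0,"hand":1},{"dx":0,"dy":0,"dz":0,"rx":0,"ry":0,"rz":0,"hand":1}]' 90
python3 -c "
from h import *
to(560,-45,60)"
python3 -m inch '[{"dx":0,"dy":0,"dz":0,"rx":0,"ry":0,"rz":0,"hand":0.8},{"dx":0,"dy":0,"dz":0,"rx":0,"ry":0,"rz":0,"hand":0.6},{"dx":0,"dy":0,"dz":0,"rx":0,"ry":0,"rz":0,"hand":0.5},{"dx":0,"dy":0,"dz":0,"rx":0,"ry":0,"rz":0,"hand":0.5},{"dx":0,"dy":0,"dz":-10,"rx":0,"ry":0,"rz":0,"hand":0.5},{"dx":0,"dy":0,"dz":-30,"rx":0,"ry":0,"rz":0,"hand":0.5},{"dx":0,"dy":-20,"dz":-40,"rx":0,"ry":0,"rz":0,"hand":0.5},{"dx":-40,"dy":-20,"dz":0,"rx":0,"ry":0,"rz":0,"hand":0.3},{"dx":-45,"dy":-20,"dz":0,"rx":0,"ry":0,"rz":0,"hand":0.3},{"dx":-45,"dy":-20,"dz":0,"rx":0,"ry":0,"rz":0,"hand":0.3}]' 60
python3 -m inch '[{"dx":-40,"dy":-5,"dz":0,"rx":0,"ry":0,"rz":0,"hand":0.3},{"dx":-40,"dy":-5,"dz":0,"rx":0,"ry":0,"rz":0,"hand":0.3},{"dx":-20,"dy":0,"dz":0,"rx":0,"ry":0,"rz":0,"hand":0.3},{"dx":0,"dy":0,"dz":0,"rx":0,"ry":0,"rz":0,"hand":0.3}]' 60
python3 - <<'E'
from h import *
to(427,-273,80,-.047)
print(bot.observe()['qpos'])
img=np.mean([bot.grab_frame('top')[0].astype(float) for _ in range(3)],0)
for n in ['top','side']:
    p=bot.grab_frame(n)[0]
    for t in ['straightedge','brush']:
        for r in bot.trace(n,t)[:2]: print(n,t,round(r['score'],2),np.round(r['box']),rect(n,r['region'],.026 if t=='straightedge' else .006))
    print(n,[(r['score'],ray(n,r['centre'],0)*1000) for r in bot.tip_of(n,'brush')[:2]])
    p=np.clip((img if n=='top' else p)*1.6,0,255).astype(np.uint8)
    cv2.imwrite(f'pics/i6{n}.png',cv2.resize(p[140:310,220:440],None,fx=3.5,fy=3.5,interpolation=cv2.INTER_CUBIC)[:,:,::-1])
x,s,ps=edgefit('top',img,box(15,90,26),(560,-46,-.063)); print('se',np.round(x,3),s)
x,s,ps=edgefit('top',img,box(5,60,38),(560,-46,-.063)); print('rib',np.round(x,3),s)
E
```

```text
clock: 37.95
position: [0.5601, -0.0468, 0.0348]
tool_rot: [-3.141, 0.0, 1.507]
force: [-6.0, 1.2, 1.4]
grip_width: 0.0054
TCP [560.1 -46.8  34.8] rot [-3.141  0.     1.507] w 5.4 F [-6.   1.2  1.4] t 38.0
tool shift dx,dy,dz [  1.8  -0.2 -25.2]
clock: 38.95
position: [0.4718, -0.1727, 0.116]
tool_rot: [3.14, 0.001, 1.508]
force: [0.8, -0.7, 0.6]
grip_width: 0.0298
clock: 39.35
position: [0.4553, -0.2739, 0.1154]
tool_rot: [3.141, 0.001, 1.502]
force: [-0.3, 0.2, 0.6]
grip_width: 0.0298
TCP [ 455.3 -273.9  115.4] rot [3.141e+00 1.000e-03 1.502e+00] w 29.8 F [-0.3  0.2  0.6] t 39.4
tool shift dx,dy,dz [ -1.  -28.4  35.4]
rz total 1.549
shift after turn [-28.4   0.5  35.4]
[ 0.82380719  0.58262854 -0.53765345  1.92661513  0.42944653  0.7463681
 -0.03073728]
top straightedge 0.6 [256. 201. 327. 213.] [560.3 -46.5  33.9 178.5  87.4]
top brush 0.76 [377. 228. 386. 289.] [ 424.8 -273.9   18.2  147.3  177.3]
top brush 0.72 [244. 199. 335. 255.] [511.5 -44.  142.8 227.9  86.6]
top [(0.82, array([[ 428.19798547, -274.02711493,    0.        ]])), (0.16, array([[ 561.4793393 , -402.39150542,    0.        ]]))]
side straightedge 0.87 [259. 196. 288. 230.] [559.3 -41.7  27.7 182.6  86.4]
side brush 0.71 [253. 195. 329. 246.] [514.1 -50.4 149.6 252.6  86.1]
side brush 0.49 [309. 178. 361. 187.] [ 425.4 -269.7   30.   147.6  177.6]
side [(0.5, array([[ 434.74866662, -263.57564045,    0.        ]]))]
se [ 5.61173e+02 -4.74470e+01 -5.50000e-02] 49.01702952229439
rib [ 5.60143e+02 -4.60600e+01 -6.10000e-02] 73.3244537204467
```

View pics/i6top.png

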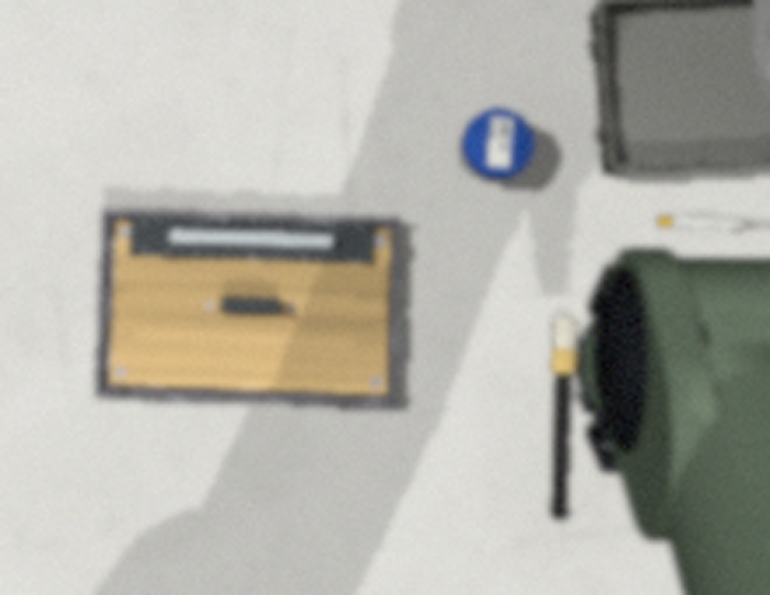

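View pics/i6side.png

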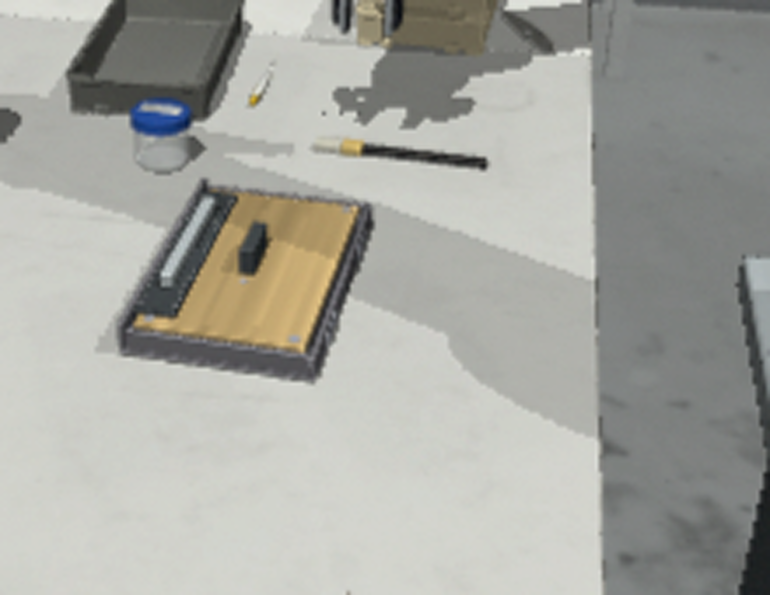

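The top view shows the straightedge flush against the back wall and centred. The rib fit gives (560.1,-46.1), yaw -0.061 against the case's -0.063. The brush is still at about (427,-274). Turning over it now.

```bash

python3 -m inch '[{"dx":0,"dy":-14,"dz":0,"rx":0,"ry":0,"rz":0,"hand":0.1},{"dx":-0.5,"dy":-14,"dz":0,"rx":0,"ry":0,"rz":0,"hand":0.1},{"dx":0,"dy":0,"dz":0,"rx":0,"ry":0,"rz":0.145,"hand":0.1},{"dx":0,"dy":0,"dz":0,"rx":0,"ry":0,"rz":0.145,"hand":0.1},{"dx":0,"dy":0,"dz":0,"rx":0,"ry":0,"rz":0.145,"hand":0.1},{"dx":0,"dy":0,"dz":0,"rx":0,"ry":0,"rz":0.145,"hand":0.1},{"dx":0,"dy":0,"dz":0,"rx":0,"ry":0,"rz":0.145,"hand":0.1},{"dx":0,"dy":0,"dz":0,"rx":0,"ry":0,"rz":0.145,"hand":0.1},{"dx":0,"dy":0,"dz":0,"rx":0,"ry":0,"rz":0.145,"hand":0.1},{"dx":0,"dy":0,"dz":0,"rx":0,"ry":0,"rz":0.145,"hand":0.1}]' 60
python3 -m inch '[{"dx":0,"dy":0,"dz":0,"rx":0,"ry":0,"rz":0.145,"hand":0.1},{"dx":0,"dy":0,"dz":10,"rx":0,"ry":0,"rz":0.145,"hand":0.1},{"dx":0,"dy":0,"dz":20,"rx":0,"ry":0,"rz":0.1,"hand":0.1},{"dx":0,"dy":0,"dz":25,"rx":0,"ry":0,"rz":0,"hand":0.1},{"dx":0,"dy":0,"dz":0,"rx":0,"ry":0,"rz":0,"hand":0.1},{"dx":0,"dy":0,"dz":0,"rx":0,"ry":0,"rz":0,"hand":0.1}]' 60
python3 - <<'E'
from h import *
to(427,-274,6,-.047)
print(bot.observe()['qpos'])
for n in ['side']:
    p=bot.grab_frame(n)[0]
    for r in bot.trace(n,'brush')[:2]: print(n,round(r['score'],2),np.round(r['box']),rect(n,r['region'],.006))
    p=np.clip(p*1.6,0,255).astype(np.uint8)
    cv2.imwrite(f'pics/i7{n}.png',cv2.resize(p[130:210,280:390],None,fx=6.5,fy=6.5,interpolation=cv2.INTER_CUBIC)[:,:,::-1])
E
```

```text
clock: 40.9
position: [0.4282, -0.2692, 0.1149]
tool_rot: [-3.142, -0.0, 0.341]
force: [-0.4, 0.6, -0.0]
grip_width: 0.0383
clock: 41.5
position: [0.4281, -0.2691, 0.0602]
tool_rot: [-3.141, 0.001, -0.042]
force: [0.4, 0.6, 0.8]
grip_width: 0.0388
TCP [ 428.1 -269.1   60.2] rot [-3.141e+00  1.000e-03 -4.200e-02] w 38.8 F [0.4 0.6 0.8] t 41.5
tool shift dx,dy,dz [-0.8  4.9 54.1]
rz total 0.005
shift after turn [-0.8  4.9 54.2]
[ 0.53283734  0.60203266 -0.1184131   2.03290911  0.13613687  0.51474423
 -1.29687867]
side 0.58 [306. 180. 358. 187.] [ 426.2 -269.4   30.7  143.4  177.6]
```

View pics/i7side.png

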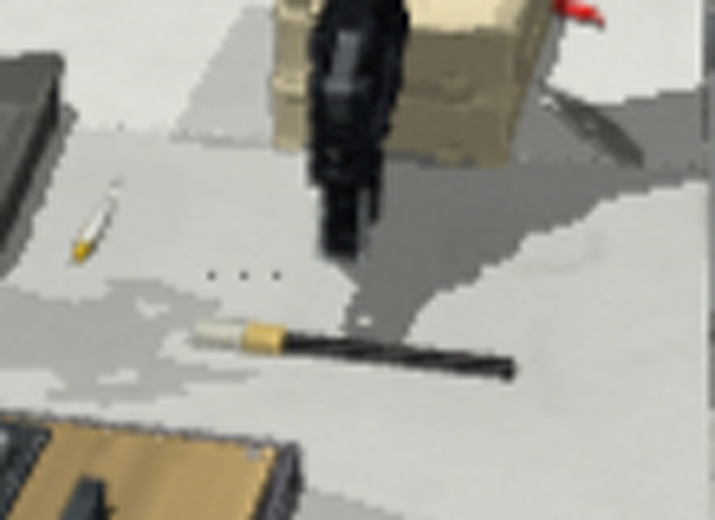

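```bash

python3 -m inch '[{"dx":-1,"dy":5,"dz":15,"rx":0,"ry":0,"rz":0.005,"hand":0.1},{"dx":0,"dy":0,"dz":20,"rx":0,"ry":0,"rz":0,"hand":0.1},{"dx":0,"dy":0,"dz":7,"rx":0,"ry":0,"rz":0,"hand":0.1},{"dx":0,"dy":0,"dz":0,"rx":0,"ry":0,"rz":0,"hand":0.1},{"dx":0,"dy":0,"dz":0,"rx":0,"ry":0,"rz":0,"hand":0.1}]' 60
python3 - <<'E'
from h import *
to(427,-274,6,-.047)
for n in ['side']:
    p=bot.grab_frame(n)[0]
    p=np.clip(p*1.6,0,255).astype(np.uint8)
    cv2.imwrite(f'pics/i8{n}.png',cv2.resize(p[140:200,295:375],None,fx=9,fy=9,interpolation=cv2.INTER_CUBIC)[:,:,::-1])
E
```

```text
clock: 42.1
position: [0.4273, -0.2744, 0.0188]
tool_rot: [3.141, -0.001, -0.048]
force: [-0.2, -0.1, -0.2]
grip_width: 0.0385
TCP [ 427.3 -274.4   18.8] rot [ 3.141e+00 -1.000e-03 -4.800e-02] w 38.5 F [-0.2 -0.1 -0.2] t 42.1
tool shift dx,dy,dz [-0.3 -0.4 12.8]
rz total -0.001
shift after turn [-0.3 -0.4 12.8]
```

View pics/i8side.png

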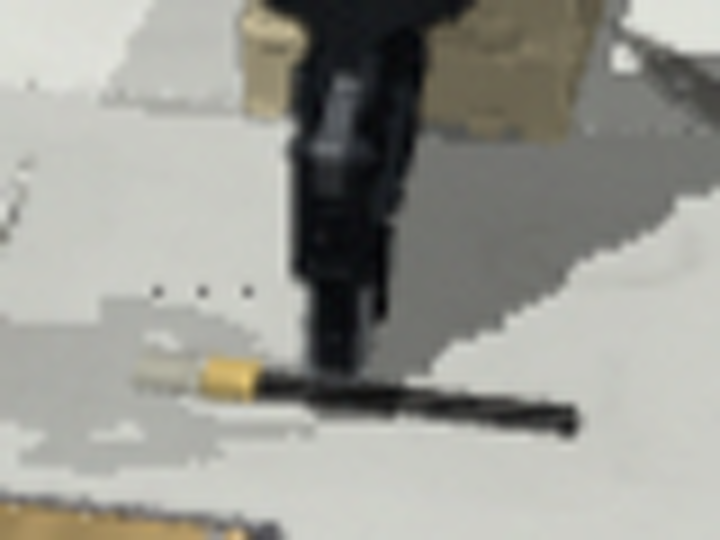

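```bash

python3 -m inch '[{"dx":0,"dy":0,"dz":8,"rx":0,"ry":0,"rz":0,"hand":0.1},{"dx":0,"dy":0,"dz":4,"rx":0,"ry":0,"rz":0,"hand":0.1},{"dx":0,"dy":0,"dz":0,"rx":0,"ry":0,"rz":0,"hand":0.3},{"dx":0,"dy":0,"dz":0,"rx":0,"ry":0,"rz":0,"hand":0.5},{"dx":0,"dy":0,"dz":0,"rx":0,"ry":0,"rz":0,"hand":1},{"dx":0,"dy":0,"dz":0,"rx":0,"ry":0,"rz":0,"hand":1},{"dx":0,"dy":0,"dz":0,"rx":0,"ry":0,"rz":0,"hand":1},{"dx":0,"dy":0,"dz":0,"rx":0,"ry":0,"rz":0,"hand":1}]' 40
python3 - <<'E'
from h import *
to(427,-274,6,-.047)
for n in ['side']:
    p=bot.grab_frame(n)[0]
    p=np.clip(p*1.6,0,255).astype(np.uint8)
    cv2.imwrite(f'pics/i9{n}.png',cv2.resize(p[140:200,295:375],None,fx=9,fy=9,interpolation=cv2.INTER_CUBIC)[:,:,::-1])
E
```

```text
clock: 42.95
position: [0.4269, -0.2743, 0.006]
tool_rot: [3.142, -0.0, -0.048]
force: [-1.6, 1.3, 4.9]
grip_width: 0.015
TCP [ 426.9 -274.3    6. ] rot [ 3.142 -0.    -0.048] w 15.0 F [-1.6  1.3  4.9] t 43.0
tool shift dx,dy,dz [ 0.1 -0.3  0. ]
rz total -0.001
shift after turn [ 0.1 -0.3  0. ]
```

View pics/i9side.png

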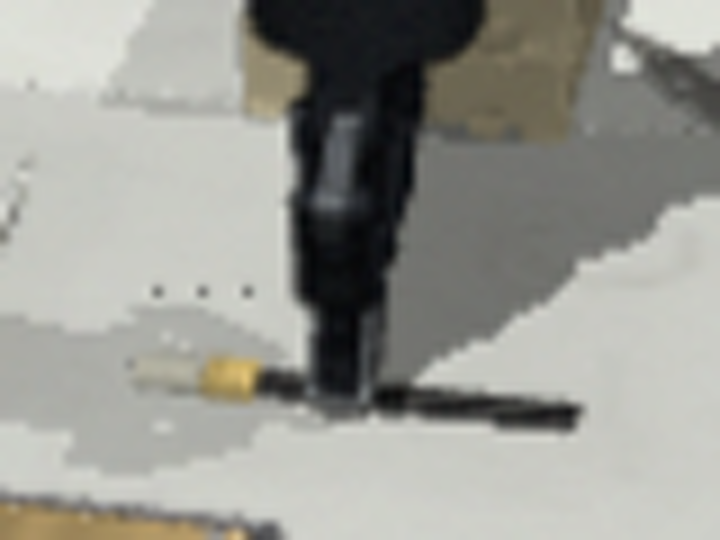

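```bash

python3 -m inch '[{"dx":0,"dy":0,"dz":-10,"rx":0,"ry":0,"rz":0,"hand":1},{"dx":0,"dy":0,"dz":-20,"rx":0,"ry":0,"rz":0,"hand":1},{"dx":0,"dy":0,"dz":-30,"rx":0,"ry":0,"rz":0,"hand":1},{"dx":0,"dy":0,"dz":0,"rx":0,"ry":0,"rz":-0.145,"hand":1},{"dx":0,"dy":0,"dz":0,"rx":0,"ry":0,"rz":-0.145,"hand":1},{"dx":0,"dy":0,"dz":0,"rx":0,"ry":0,"rz":-0.145,"hand":1},{"dx":0,"dy":0,"dz":0,"rx":0,"ry":0,"rz":-0.145,"hand":1},{"dx":0,"dy":0,"dz":0,"rx":0,"ry":0,"rz":-0.145,"hand":1},{"dx":0,"dy":0,"dz":0,"rx":0,"ry":0,"rz":-0.145,"hand":1},{"dx":0,"dy":0,"dz":0,"rx":0,"ry":0,"rz":-0.145,"hand":1}]' 40
python3 -m inch '[{"dx":0,"dy":0,"dz":0,"rx":0,"ry":0,"rz":-0.145,"hand":1},{"dx":0,"dy":0,"dz":0,"rx":0,"ry":0,"rz":-0.145,"hand":1},{"dx":0,"dy":0,"dz":0,"rx":0,"ry":0,"rz":-0.145,"hand":1},{"dx":0,"dy":0,"dz":0,"rx":0,"ry":0,"rz":-0.106,"hand":1},{"dx":0,"dy":0,"dz":0,"rx":0,"ry":0,"rz":0,"hand":1}]' 40
python3 - <<'E'
from h import *
to(470.4,-40.2,66,1.508)
for n in ['side']:
    p=bot.grab_frame(n)[0]
    p=np.clip(p*1.6,0,255).astype(np.uint8)
    cv2.imwrite(f'pics/j1{n}.png',cv2.resize(p[110:210,275:395],None,fx=6,fy=6,interpolation=cv2.INTER_CUBIC)[:,:,::-1])
E
```

```text
clock: 44.0
position: [0.4269, -0.2746, 0.0665]
tool_rot: [3.141, 0.0, 0.973]
force: [-0.0, -0.2, -0.1]
grip_width: 0.0149
clock: 44.5
position: [0.4268, -0.2747, 0.0663]
tool_rot: [3.141, 0.0, 1.509]
force: [-0.9, 1.0, -1.0]
grip_width: 0.0145
TCP [ 426.8 -274.7   66.3] rot [3.141 0.    1.509] w 14.5 F [-0.9  1.  -1. ] t 44.5
tool shift dx,dy,dz [236.7  29.1   0.3]
rz total 0.001
shift after turn [236.7  28.8   0.3]
```

View pics/j1side.png

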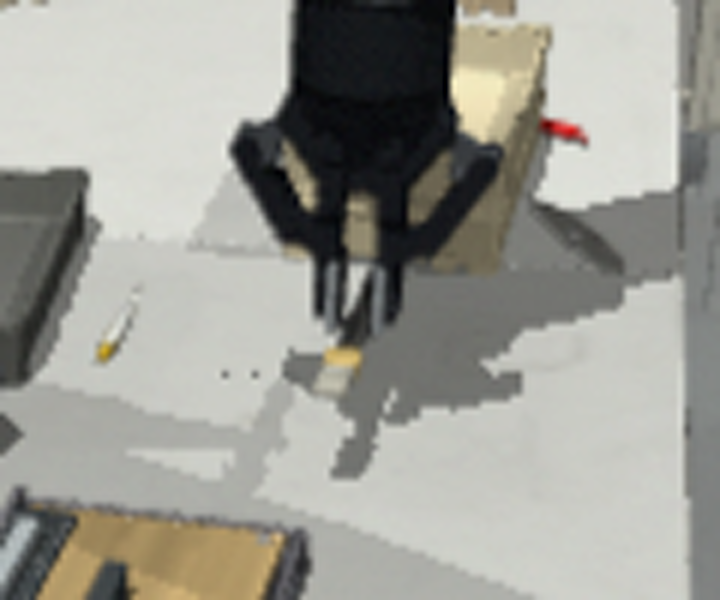

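```bash

python3 -m inch '[{"dx":30,"dy":4,"dz":0,"rx":0,"ry":0,"rz":0,"hand":1},{"dx":36,"dy":4,"dz":0,"rx":0,"ry":0,"rz":0,"hand":1},{"dx":36,"dy":4,"dz":0,"rx":0,"ry":0,"rz":0,"hand":1},{"dx":36,"dy":4,"dz":0,"rx":0,"ry":0,"rz":0,"hand":1},{"dx":36,"dy":4,"dz":0,"rx":0,"ry":0,"rz":0,"hand":1},{"dx":36,"dy":4,"dz":0,"rx":0,"ry":0,"rz":0,"hand":1},{"dx":26,"dy":4,"dz":0,"rx":0,"ry":0,"rz":0,"hand":1},{"dx":0,"dy":0,"dz":0,"rx":0,"ry":0,"rz":0,"hand":1},{"dx":0,"dy":0,"dz":10,"rx":0,"ry":0,"rz":0,"hand":1},{"dx":0,"dy":0,"dz":0,"rx":0,"ry":0,"rz":0,"hand":1}]' 40
python3 - <<'E'
from h import *
to(470.4,-40.2,27.5,1.508)
for n in ['side']:
    p=bot.grab_frame(n)[0]
    p=np.clip(p*1.6,0,255).astype(np.uint8)
    cv2.imwrite(f'pics/j2{n}.png',cv2.resize(p[150:260,235:375],None,fx=5.5,fy=5.5,interpolation=cv2.INTER_CUBIC)[:,:,::-1])
E
```

```text
clock: 45.55
position: [0.469, -0.0415, 0.0548]
tool_rot: [-3.14, 0.001, 1.505]
force: [0.6, -0.2, -0.2]
grip_width: 0.0149
TCP [469.  -41.5  54.8] rot [-3.140e+00  1.000e-03  1.505e+00] w 14.9 F [ 0.6 -0.2 -0.2] t 45.5
tool shift dx,dy,dz [ 1.4  1.4 27.3]
rz total -0.003
shift after turn [ 1.4  1.3 27.3]
```

View pics/j2side.png

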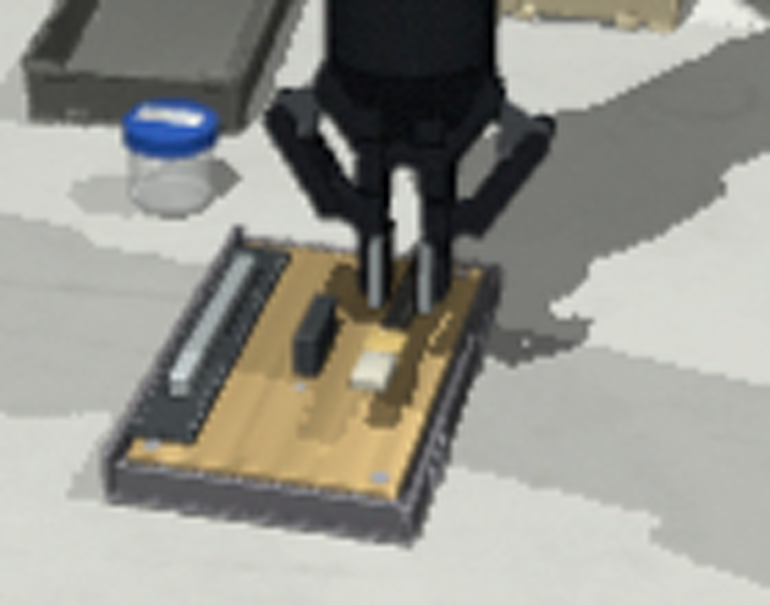

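```bash

python3 -m inch '[{"dx":1,"dy":1,"dz":10,"rx":0,"ry":0,"rz":0,"hand":1},{"dx":0,"dy":0,"dz":10,"rx":0,"ry":0,"rz":0,"hand":1},{"dx":0,"dy":0,"dz":5,"rx":0,"ry":0,"rz":0,"hand":1},{"dx":0,"dy":0,"dz":1,"rx":0,"ry":0,"rz":0,"hand":1},{"dx":0,"dy":0,"dz":0,"rx":0,"ry":0,"rz":0,"hand":1}]' 40
python3 -c "
from h import *
to(470.4,-40.2,27.5,1.508)"
```

```text
clock: 46.1
position: [0.4706, -0.0395, 0.0297]
tool_rot: [-3.141, -0.0, 1.508]
force: [-0.7, -0.5, -1.4]
grip_width: 0.0152
TCP [470.6 -39.5  29.7] rot [-3.141 -0.     1.508] w 15.2 F [-0.7 -0.5 -1.4] t 46.1
tool shift dx,dy,dz [-0.7 -0.2  2.2]
rz total -0.0
shift after turn [-0.7 -0.2  2.2]
```

```bash

python3 -m inch '[{"dx":0,"dy":0,"dz":1.5,"rx":0,"ry":0,"rz":0,"hand":1},{"dx":0,"dy":0,"dz":0.7,"rx":0,"ry":0,"rz":0,"hand":1},{"dx":0,"dy":0,"dz":0,"rx":0,"ry":0,"rz":0,"hand":1}]' 40
python3 -m inch '[{"dx":0,"dy":0,"dz":0,"rx":0,"ry":0,"rz":0,"hand":0.6},{"dx":0,"dy":0,"dz":0,"rx":0,"ry":0,"rz":0,"hand":0.45},{"dx":0,"dy":0,"dz":0,"rx":0,"ry":0,"rz":0,"hand":0.45},{"dx":0,"dy":0,"dz":-10,"rx":0,"ry":0,"rz":0,"hand":0.45},{"dx":0,"dy":0,"dz":-30,"rx":0,"ry":0,"rz":0,"hand":0.45},{"dx":0,"dy":0,"dz":-40,"rx":0,"ry":0,"rz":0,"hand":0.45},{"dx":-45,"dy":-10,"dz":0,"rx":0,"ry":0,"rz":0,"hand":0.45},{"dx":-45,"dy":-10,"dz":0,"rx":0,"ry":0,"rz":0,"hand":0.45},{"dx":-45,"dy":0,"dz":0,"rx":0,"ry":0,"rz":0,"hand":0.45},{"dx":-45,"dy":0,"dz":0,"rx":0,"ry":0,"rz":0,"hand":0.45}]' 40
python3 -m inch '[{"dx":-40,"dy":0,"dz":0,"rx":0,"ry":0,"rz":0,"hand":0.45},{"dx":-30,"dy":0,"dz":0,"rx":0,"ry":0,"rz":0,"hand":0.45},{"dx":-10,"dy":0,"dz":0,"rx":0,"ry":0,"rz":0,"hand":0.45},{"dx":0,"dy":0,"dz":0,"rx":0,"ry":0,"rz":0,"hand":0.45},{"dx":0,"dy":0,"dz":0,"rx":0,"ry":0,"rz":0,"hand":0.45}]' 40
cat > fin.py <<'E'
from h import *
import sys
tag=sys.argv[1]
to(0,0)
img=np.mean([bot.grab_frame('top')[0].astype(float) for _ in range(3)],0); d=bot.grab_frame('top')[1]
c0=np.array([510.3,-42.7]); t=-.063; Rm=np.array([[np.cos(t),-np.sin(t)],[np.sin(t),np.cos(t)]])
def cf(x): return np.round([*((np.array(x[:2])-c0)@Rm),x[2]-t],3)
for nm,b,x0,rg in [('case',CASE,(510,-43,-.063),(5,5,.03)),('cover',box(61,102,21),(510,-43,-.063),(5,5,.03)),('se',box(15,90,26),(560,-46,-.063),(4,5,.03)),('rib',box(5,60,38),(560,-46,-.063),(4,6,.03))]:
    x,s,ps=edgefit('top',img,b,x0,rg); print(nm,'case frame x,y,dyaw',cf(x),round(s))
for n in ['top','side']:
    p=bot.grab_frame(n)[0]
    for k,z in (('straightedge',.026),('brush',.028),('pot_a',.05),('loupe',.027),('screwdriver_0',.009)):
        for r in bot.trace(n,k)[:2]:
            q=rect(n,r['region'],z); print(n,k,round(r['score'],2),q,'case',cf([q[0],q[1],np.radians(q[4]-90)]))
    p=np.clip((img if n=='top' else p)*1.6,0,255).astype(np.uint8)
    cv2.imwrite(f'pics/{tag}{n}.png',cv2.resize(p[150:300,200:400],None,fx=3.8,fy=3.8,interpolation=cv2.INTER_CUBIC)[:,:,::-1])
C=cloud('top',d)
def zz(cx,cy,w,h):
    w_=(C[...,:2]*1000-c0)@Rm; m=(abs(w_[...,0]-cx)<w)&(abs(w_[...,1]-cy)<h); P=C[m]*1000; 
    A=np.c_[w_[m]-[cx,cy],np.ones(m.sum())]; print((cx,cy),'plane',np.round(np.linalg.lstsq(A,P[:,2],rcond=None)[0],4),m.sum())
zz(-30,70,20,20);zz(-30,-80,20,12);zz(20,0,8,90);zz(38.5,0,4,80);zz(-40,0,4,60)
E
python3 fin.py k1
```

```text
clock: 46.4
position: [0.4708, -0.0396, 0.0278]
tool_rot: [3.141, -0.0, 1.508]
force: [0.3, -0.2, 0.3]
grip_width: 0.0149
clock: 47.4
position: [0.4389, -0.2198, 0.1087]
tool_rot: [3.141, 0.0, 1.508]
force: [1.3, 0.7, -0.5]
grip_width: 0.0231
clock: 47.9
position: [0.4347, -0.2966, 0.108]
tool_rot: [3.141, -0.001, 1.509]
force: [-0.4, 0.2, 0.3]
grip_width: 0.0237
TCP [ 434.7 -296.6  108. ] rot [ 3.141e+00 -1.000e-03  1.509e+00] w 23.7 F [-0.4  0.2  0.3] t 47.9
tool shift dx,dy,dz [ 2.690e+02 -4.522e+02  1.000e-01]
case case frame x,y,dyaw [-1.081 -1.71   0.   ] 51
cover case frame x,y,dyaw [-6.70e+00 -9.91e-01  3.00e-03] 39
se case frame x,y,dyaw [ 5.1065e+01 -1.6070e+00  6.0000e-03] 48
rib case frame x,y,dyaw [ 4.9904e+01 -1.9400e-01  1.0000e-03] 71
top straightedge 0.83 [561.1 -47.   33.4 178.3  85.4] case [ 5.097e+01 -1.093e+00 -1.700e-02]
top straightedge 0.33 [ 564.1 -382.2    5.2   64.2   88.4] case [ 7.50680e+01 -3.35439e+02  3.50000e-02]
top brush 0.84 [472.1 -43.8  16.6 146.3  87.2] case [-3.8055e+01 -3.5030e+00  1.4000e-02]
top pot_a 0.65 [ 623.  -225.5   46.7   52.9  133.2
[... 210 characters left out ...]
9 [ 565.7 -387.     5.3   65.1   88.4] case [ 7.69670e+01 -3.40129e+02  3.50000e-02]
side straightedge 0.66 [560.2 -43.3  35.8 189.4  86.8] case [4.9839e+01 2.5430e+00 7.0000e-03]
side brush 0.76 [471.2 -37.5  17.1 156.4  87.5] case [-3.935e+01  2.728e+00  1.900e-02]
side pot_a 0.64 [ 612.8 -180.7   49.7  136.9  104.3] case [ 110.985 -131.273    0.313]
side loupe 0.66 [651.7 307.6  33.1  55.3 111. ] case [119.065 358.507   0.43 ]
(-30, 70) plane [-0.1092 -0.0853 22.2823] 233
(-30, -80) plane [-0.0694  0.1698 21.6984] 141
(20, 0) plane [ 9.80000e-03 -2.00000e-03  2.08149e+01] 424
(38.5, 0) plane [6.0690e-01 3.8000e-03 2.4615e+01] 206
(-40, 0) plane [-1.04000e-02  1.72000e-02  2.81841e+01] 149
```

View pics/k1top.png

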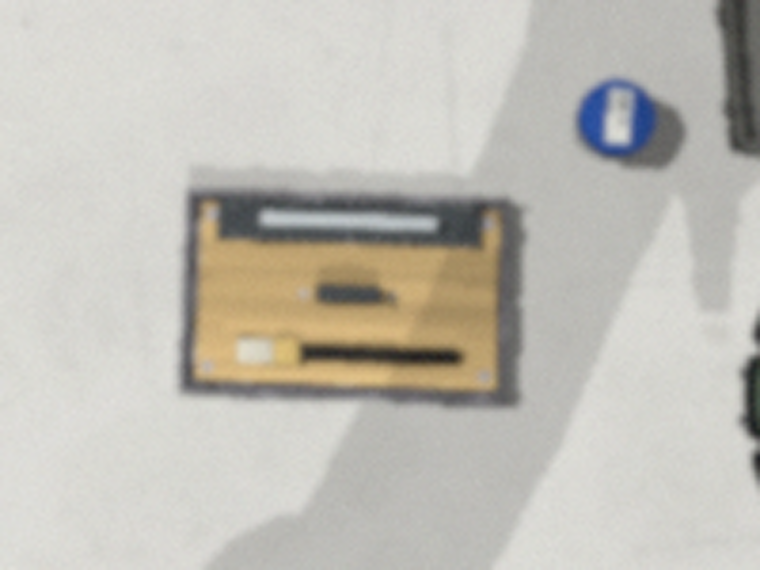

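View pics/k1side.png

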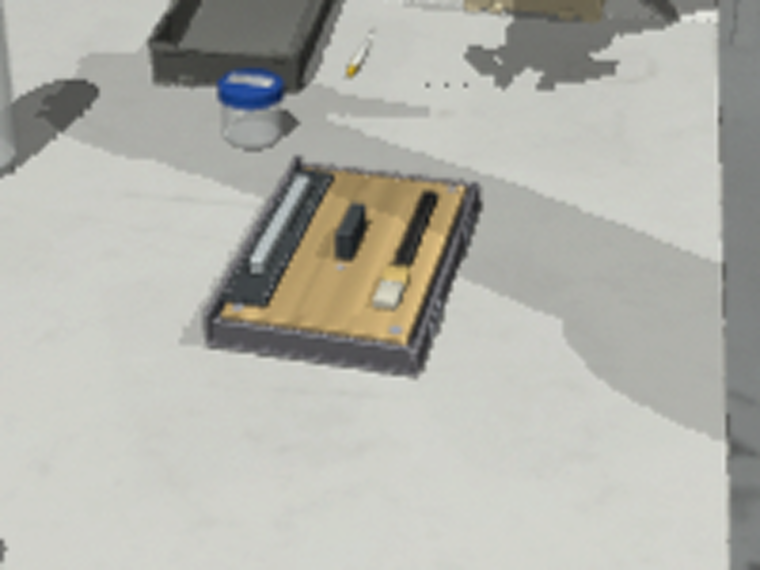

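The top view shows every item in place: straightedge rib at case (49.9, -0.2) mm, brush at about (-38, -3) mm and 0.014 rad off, cover plane near 21 mm. The -6.7 mm cover fit locked onto the straightedge's edge; the walls only allow 4 mm of play. Handing in.

```bash
python3 -c "
from workcell import bot
print(bot.job_done()); print(bot.observe()['clock'])"
```

```text
the job is handed in; nothing more can be done
None
the job is handed in; nothing more can be done
```

The case is packed and I handed the job in just after 48 s; no verdict was reported.

**What I did**
- **Discs:** three were on the bench. I laid one each in bays 0, 1 and 2.
- **Cover:** I set it on the ledges with its length along the case.
- **Straightedge:** I pressed it lightly against the back wall, about 11 N, and released it there, rib up.
- **Brush:** I laid it flat on the other side of the handle. No grip slip or knock showed up.

**Last checks (case frame)**

| Item | Measured | Allowed |
|---|---|---|
| Straightedge x (rib fit) | 49.9 mm | 47.5 to 52 mm |
| Straightedge y (rib fit) | -0.2 mm | ±18 mm |
| Straightedge yaw error (rib fit) | 0.001 rad | 0.025 rad |
| Brush x | about -38 mm | -56 to -12 mm |
| Brush y | about -3.5 mm | ±35 mm |
| Brush yaw error | 0.014 rad | 0.2 rad |
| Cover top height | 20.8 mm, level | 19 to 23 mm |

- **Discs:** before the cover went on, both pictures showed them between the ribs, and their centres in the top view were about 44 mm apart (bay pitch 46 mm). I could not see them afterwards.
- **Bystanders:** the pot, loupe and screwdriver looked unmoved.

**Checks that disagreed**
- **Cover position:** the final edge fit put the cover 6.7 mm off in x. I took this as the fit catching the straightedge's edge, because the walls allow only 4 mm and the fit before the straightedge was laid was centred.
- **Straightedge:** the coarser outline put it at x about 51 mm with up to 0.017 rad of yaw error. I trusted the rib fit and the felt wall contact.
- **Side camera:** it read y a few millimetres higher than the top camera, so I used the top camera for y.

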